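# Unstack the delivered items and set up the crossmatch bench

### The arm

A 7-joint arm with a two-finger parallel gripper is mounted at the origin on the work surface. World frame = base frame: x ahead of the robot, y to its left, z up, the work surface at z = 0. Lengths are in m, angles in rad, forces in N, time in s.
With the tool pointing down it reaches from about 0.425 to 0.875 m from the base axis. Payload 4.7 kg.
Tool frame: the origin (TCP) lies at the very end of the fingers, on their centre line; the grasp point (between the pads) lies 19 mm behind it; z points along the fingers, y is the direction in which the jaws open and shut (so a half turn about z gives the same grasp; the last joint's range is limited). The gripper opens to 87 mm and grips with 3 to 60 N. Pads are 19 mm wide; open, the fingers measure 117 mm over their backs; the gripper's body (75 mm by 190 mm) begins 51 mm behind the grasp point.
Start: joints at [-1.098, 0.321, -0.07, 1.45, 0.023, 1.371, -0.057], TCP at [0.288, 0.583, 0.223] pointing down, gripper open.
Joint ranges: [-2.86, 2.86], [-0.3, 2.09], [-1.38, 1.24], [0.06, 2.45], [-1.56, 4.7], [0.09, 2.05], [-2.69, 2.69]. Speed limits (rad/s): [2.57, 2.57, 3.14, 3.14, 3.14, 3.14, 3.14].

### API

Orientations are given as a rotation vector (axis times angle).
In Python, from bench import ctrl, get_image, camera_info gives the robot as it stands.
- The arm moves only by the tool carry_out, never from a script. Its argument "commands" is a list of rows, each an object of numbers: "tx", "ty", "tz": the shift along the tool's x, y, z in m; "rx", "ry", "rz": the turn, a rotation vector about the tool's x, y, z in rad; "jaw": the opening, from 0 (shut) to 1 (fully open). In form: [{"tx": .., "ty": .., "tz": .., "rx": .., "ry": .., "rz": .., "jaw": ..}, ...]. A call has 1 to 12 rows; each row is the pose to reach, as a shift and turn from the pose commanded when the call began, along the tool's axes at that moment; what a row does not reach only later rows make up. A row lasts 1/8 s, in which the tool goes at most 62.5 mm and 10.7 degrees, less where a joint would pass 70% of its speed; a pose out of reach is approached as far as the arm can. A call with a gripper value outside its range is refused whole. The fingers move at their own pace and stop on an object; "grip_force" is the grip in N (left out, the last holds). Time passes only in rows, so rows that repeat a pose let the fingers close. It gives the time, the measured TCP pose, the force and the opening at its end, in the units of the state.
- ctrl.get_state(): the state, without advancing time (a new reading comes with each control period).
- get_image(name): name is "side" or "top" or "wrist"; returns the picture (384x512x3 uint8, red, green, blue); there is no depth.
- camera_info(name): a dict with "intrinsics" (3x3 intrinsics, pixels), "R" (3x3) and "t" (3): a world point X has camera coordinates R X + t. Camera axes: x right, y down, z forward; pixel columns grow to the right and rows downward; lengths in m; the calibration is good to about 2 mm. The wrist camera is an equidistant fisheye: a pixel r from the principal point sees the ray r / f radians off the axis. A picture is of the moment at which its call begins: read the wrist's pose just before it. camera_info takes no time and is no camera call; for the wrist camera it gives the pose at the moment of the call.
- ctrl.close_job(): hands the job in, once; it reports no verdict.
The state is a dict: "time": time; "joint_positions": joint angles; "qd": joint speeds; "joint_torque": joint torques, N m; "position": TCP position; "tool_rot": TCP orientation; "ft_force": force on the tool from outside, world axes, zero at the start; "torque": the same for the moment, N m; "grip_width": opening from 0.0 (shut) to 1.0 (fully open).
Only numpy, scipy, OpenCV 4.12 (cv2) and the standard library are available. Lean on these libraries where they do the work, as an engineer would, in place of code of your own. Each camera call takes 0.05 s, during which the arm holds its last target.

### The job

Two piles have been left on the blood-bank bench. Take them apart one thing at a time and put each thing upright in its own place: the dropper bottle in the round bottle holder, the jar on the middle of the balance pan, the metal tube block flat in the bay of the block heater, and the square box flat in the square black tray. Set things down rather than dropping them, never lift a block or box with something still on it, keep the bottle and jar from tipping over, and leave the red-capped vial and the timer where they are.

Things in the scene. Friction and masses are not known exactly. Their poses are not given: they have to be found in the camera images.
- bottle: Dropper bottle, loose, standing on top of one of the two 40 mm high bases: clear glass body 28 mm in diameter and 42 mm high with a white paper band, black cap 24 mm in diameter up to 54 mm, thin black rubber bulb up to 72 mm. About 40 g. Origin: centre of its underside; z up along its axis. Grip the glass body.
- jar: Round low jar, loose, standing on top of the other base: 46 mm in diameter, 42 mm high, glass with a flat white screw lid of the same diameter (the top 12 mm). About 100 g. Origin: centre of its underside; z up.
- block: Aluminium tube block, loose, bottom of one pile: 48 mm (its x) by 80 mm (its y) by 40 mm high, eight 13 mm tube holes in its top. About 350 g. Origin: centre of its underside; z up. The bottle or the jar stands on it at the start, within about 6 mm of its middle.
- box: Square vial box, loose, bottom of the other pile: 60 mm by 60 mm by 40 mm high, white plastic with a flat grey lid (the top 16 mm) that stays on. About 150 g. Origin: centre of its underside; z up; x and y are square to its sides. The bottle or the jar stands on it at the start, within about 6 mm of its middle.
- holder: Place of the bottle, fixed: low round white plastic cup, 60 mm outside diameter, 18 mm high, with a round well 46 mm in diameter whose floor is 6 mm above the bench. Origin: on the bench at the centre of the cup.
- balance: Place of the jar, fixed: grey bench balance, 160 mm (x) by 116 mm (y) by 30 mm high, with a round flat steel pan 92 mm in diameter whose top is 40 mm above the bench. Origin: on the bench under the centre of the pan; the housing reaches 108 mm to -x (where the display lies) and 52 mm to +x.
- heater: Place of the block, fixed: white block heater, 150 mm (x) by 122 mm (y) by 42 mm high, display at its -x end. On its top a dark bay 66 mm (x) by 98 mm (y), floor 42 mm above the bench, inside a grey rim 6 mm thick and 8 mm high. The block lies in it with its long side along the bay's long side, either way round. Origin: on the bench under the centre of the bay; the housing reaches 100 mm to -x and 50 mm to +x.
- tray: Place of the box, fixed: shallow square tray of black plastic with a grey rim, 96 mm by 96 mm outside, 84 mm by 84 mm inside, floor 4 mm above the bench, rim 6 mm thick whose top is 10 mm above the bench. Origin: on the bench under its centre; x and y are square to its sides.
- vial: Bystander, loose: red-capped glass vial without a bulb, 27 mm in diameter, 50 mm high. Origin: centre of its underside.
- timer: Bystander, loose: flat white timer, 50 mm by 66 mm by 18 mm high, dark display. Origin: centre of its underside.

How it is judged:
By the outcome, as a careful person would: the job done as asked, in the order asked, and still so for the second after the job is handed in, with the robot touching nothing.
It also fails if it takes over 112 s, if anything falls off the work surface, if the arm or the gripper's body presses on something with over 40 N, if the wrist force passes 120 N, or if a joint passes its speed limit or range.

## Working session

There is one attempt and no reset: what is moved stays moved. The work goes in short steps, Python scripts to look and compute and a tool call to move; the robot and the scene stay as the last step left them, time stands still between calls to the robot, and variables do not carry over. Pictures are saved under pics/ and viewed, and the job is handed in when it is done.

Besides the shell and the picture viewer there is one more tool, called after ">>>" in YAML: its name, and indented under it one key for each argument. carry_out: Moves the arm, as the interface text tells. Its arguments: {"type":"object","properties":{"commands":{"type":"array"},"grip_force":{"type":"number"}},"required":["commands"]}

```bash
mkdir -p pics; ls; python3 - <<'E'
from bench import ctrl,get_image,camera_info
import cv2
s=ctrl.get_state(); print(s)
for n in("side","top","wrist"):
    print(n,camera_info(n))
    cv2.imwrite(f"pics/{n}0.png",get_image(n)[:,:,::-1])
E
```

```text
pics
{'time': 0.0, 'joint_positions': array([-1.09790781,  0.32181789, -0.07011696,  1.45170946,  0.02259112,
        1.37077288, -0.05690451]), 'qd': array([ 0.00019352,  0.00116183, -0.00015776, -0.0026224 , -0.00034975,
       -0.00172573, -0.0008021 ]), 'joint_torque': array([ 1.54780682e-04, -4.91289032e+01, -4.04086858e-01, -3.12533534e+01,
       -6.38471358e-02,  4.34034888e-02,  1.75777309e-04]), 'position': array([0.28763523, 0.58226689, 0.22144777]), 'tool_rot': array([-7.14192664e-01, -3.05896625e+00,  2.96273420e-03]), 'ft_force': array([-1.09941147, -0.12151811, -0.99731781]), 'torque': array([ 0.0089832 , -0.04231329,  0.03146031]), 'grip_width': 1.0009144833539823}
side {'intrinsics': array([[359.86277607,   0.        , 256.8431609 ],
       [  0.        , 359.86277607, 197.93128306],
       [  0.        ,   0.        ,   1.        ]]), 'R': array([[ 0.68424202, -0.72921237, -0.0078853 ],
       [-0.46318794, -0.42622076, -0.77704105],
       [ 0.56326706,  0.53533652, -0.62940053]]), 't': array([-0.38554516,  0.30458454,  0.5482453 ])}
top {'intrinsics': array([[381.75346388,   0.        , 257.28938511],
       [  0.        , 381.75346388, 188.02977237],
       [  0.        ,   0.        ,   1.        ]]), 'R': array([[-6.99271036e-04, -9.99994814e-01, -3.14384339e-03],
       [-9.91066723e-01,  1.11230033e-03, -1.33362338e-01],
       [ 1.33365143e-01,  3.02250215e-03, -9.91062361e-01]]), 't': array([0.00328152, 0.54181533, 1.05005199])}
wrist {'intrinsics': array([[297.31863964,   0.        , 256.2292362 ],
       [  0.        , 297.31863964, 190.2955496 ],
       [  0.        ,   0.        ,   1.        ]]), 'R': array([[ 0.44262984,  0.89670248, -0.00186817],
       [ 0.86496054, -0.42641012,  0.26460854],
       [ 0.23647853, -0.11873953, -0.9643541 ]]), 't': array([-0.64910378, -0.03400672,  0.38985164])}
```

View pics/top0.png

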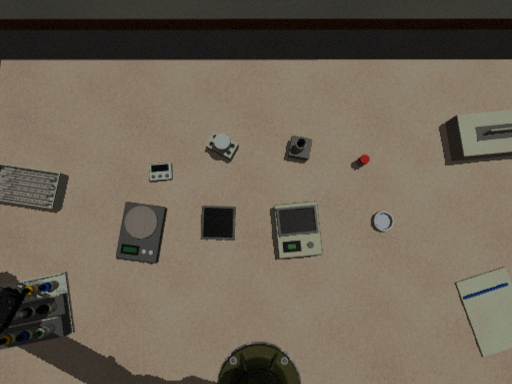

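View pics/side0.png

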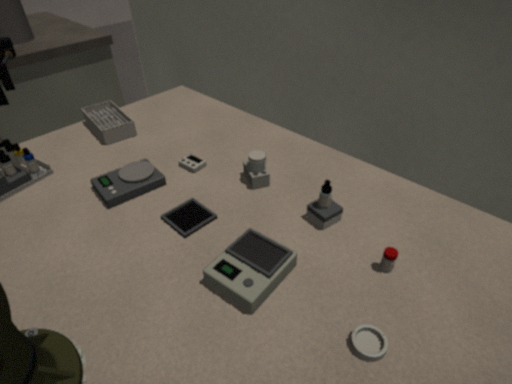

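View pics/wrist0.png

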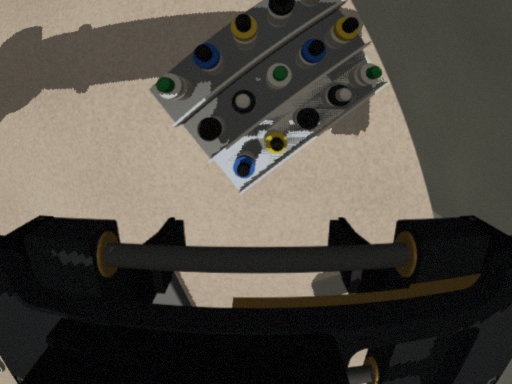

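```bash
cat > h.py <<'E'
import numpy as np,cv2
from scipy.spatial.transform import Rotation as Ro
from bench import ctrl,get_image,camera_info
def ray(ci,u,v,fish=False):
    K=ci['intrinsics']; a=(u-K[0,2])/K[0,0]; b=(v-K[1,2])/K[1,1]
    if fish:
        r=np.hypot(a,b); k=np.sinc(r/np.pi); d=np.array([a*k,b*k,np.cos(r)])
    else: d=np.array([a,b,1.])
    R=ci['R']; return -R.T@ci['t'], R.T@d
def onz(ci,u,v,z,fish=False):
    o,d=ray(ci,u,v,fish); return (o+d*(z-o[2])/d[2])[:2]
def proj(ci,X,fish=False):
    c=ci['R']@np.asarray(X,float)+ci['t']; K=ci['intrinsics']
    if fish:
        r=np.hypot(c[0],c[1]); th=np.arctan2(r,c[2]); p=c[:2]/r*th
    else: p=c[:2]/c[2]
    return p[0]*K[0,0]+K[0,2],p[1]*K[1,1]+K[1,2]
def tomove(target,yaw=None,st=None):
    """shift in tool axes from commanded(~measured) pose"""
    st=st or ctrl.get_state(); R=Ro.from_rotvec(st['tool_rot']).as_matrix()
    return R.T@(np.asarray(target)-st['position'])
E
python3 - <<'E'
import cv2
a=cv2.imread('pics/top0.png'); c=a[125:270,110:410]
cv2.imwrite('pics/topz.png',cv2.resize(c,(780,377),interpolation=cv2.INTER_CUBIC))
a=cv2.imread('pics/side0.png'); c=a[130:370,80:420]
cv2.imwrite('pics/sidez.png',cv2.resize(c,(782,552),interpolation=cv2.INTER_CUBIC))
a=cv2.imread('pics/top0.png'); c=a[125:170,200:320]
cv2.imwrite('pics/topz2.png',cv2.resize(c,(800,300),interpolation=cv2.INTER_CUBIC))
E
```

```text
(no output)
```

View pics/topz.png

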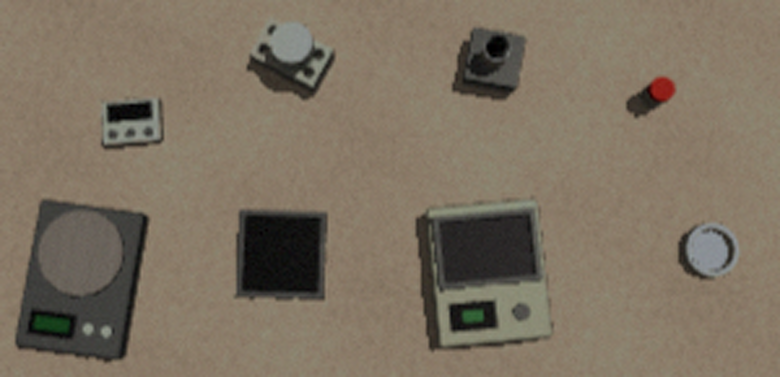

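View pics/sidez.png

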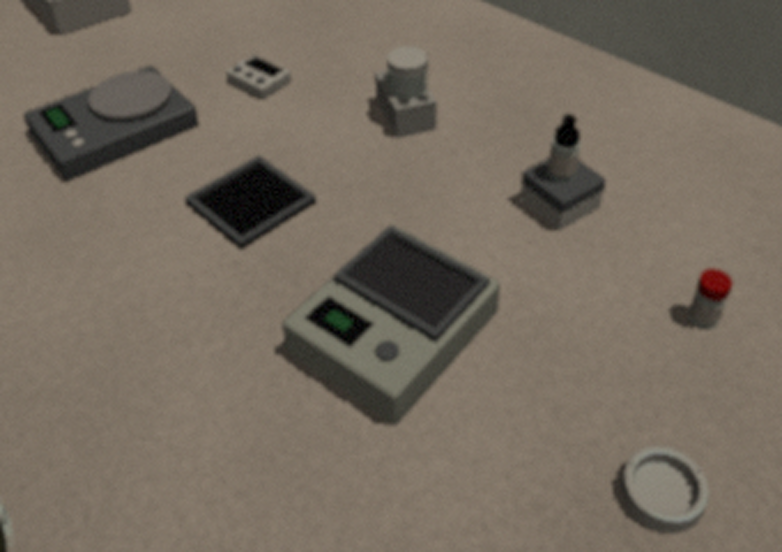

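View pics/topz2.png

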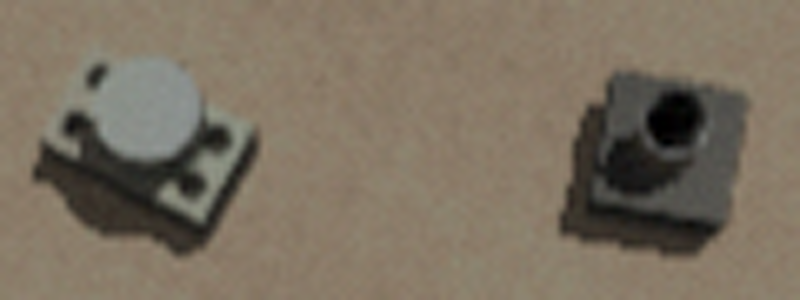

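```bash
python3 - <<'E'
from h import *
ci=camera_info('top'); cs=camera_info('side')
o=lambda x,y,s,ou,ov:(ou+(x+.5)/s-.5,ov+(y+.5)/s-.5)
T2=lambda x,y:o(x,y,800/120,200,125); T=lambda x,y:o(x,y,2.6,110,125)
S=lambda x,y:o(x,y,2.3,80,130)
def p(n,uv,z): print(n,onz(ci,*uv,z).round(4))
p('bottle',T2(676,112),.112);p('jar',T2(150,108),.082)
for c in [(612,72),(748,95),(722,222),(590,205)]:p('box',T2(*c),.04)
for c in [(258,128),(207,222),(42,145),(90,48)]:p('block',T2(*c),.04)
p('holder',T(710,250),.018);p('pan',T(81,253),.04)
for c in[(240,210),(327,210),(325,297),(237,297)]:p('tray',T(*c),.01)
for c in[(430,214),(535,208),(543,280),(440,288)]:p('bay',T(*c),.05)
for c in[(428,209),(536,199),(552,335),(438,348)]:p('heater',T(*c),.042)
for c in [(43,202),(147,214),(124,355),(17,345)]:p('bal',T(*c),.03)
p('vial',T(662,89),.05);
def p(n,uv,z): print('side',n,onz(cs,*uv,z).round(4))
p('pan',S(130,96),.04);p('holder',S(662,487),.018);p('jar',S(408,60),.082);p('bulb',S(569,120),.112)
for c in[(188,200),(260,158),(315,200),(242,243)]:p('tray',S(*c),.01)
for c in[(392,230),(498,279),(437,334),(336,277)]:p('bay',S(*c),.05)
for c in[(523,183),(566,160),(604,182),(562,207)]:p('box',S(*c),.04)
# camera wrist in tool
cw=camera_info('wrist');st=ctrl.get_state();R=Ro.from_rotvec(st['tool_rot']).as_matrix()
print('camera in tool',R.T@(-cw['R'].T@cw['t']-st['position']),(cw['R']@R).round(3)); print(R.round(3))
E
```

```text
bottle [ 0.6581 -0.115 ]
jar [0.6679 0.1002]
box [ 0.6947 -0.0958]
box [ 0.6844 -0.1545]
box [ 0.6283 -0.1422]
box [ 0.6359 -0.0856]
block [0.67   0.0575]
block [0.6286 0.0792]
block [0.6627 0.1507]
block [0.7058 0.1306]
holder [ 0.4492 -0.3557]
pan [0.4455 0.3295]
tray [0.4946 0.1632]
tray [0.4945 0.0662]
tray [0.3983 0.0677]
tray [0.3984 0.1647]
bay [ 0.4865 -0.0469]
bay [ 0.4929 -0.1596]
bay [ 0.416  -0.1665]
bay [ 0.4077 -0.0569]
heater [ 0.4926 -0.0451]
heater [ 0.5034 -0.1621]
heater [ 0.3581 -0.176 ]
heater [ 0.3445 -0.0547]
bal [0.5018 0.3765]
bal [0.4885 0.2619]
bal [0.3367 0.2819]
bal [0.3474 0.3975]
vial [ 0.6229 -0.3008]
side pan [0.4441 0.3223]
side holder [ 0.4468 -0.3609]
side jar [0.6662 0.0945]
side bulb [ 0.6576 -0.1224]
side tray [0.4008 0.1568]
side tray [0.4946 0.1561]
side tray [0.4895 0.0606]
side tray [0.3997 0.0661]
side bay [ 0.4822 -0.0575]
side bay [ 0.5005 -0.1661]
side bay [ 0.4206 -0.1671]
side bay [ 0.4077 -0.0624]
side box [ 0.6259 -0.0994]
side box [ 0.6848 -0.11  ]
side box [ 0.6816 -0.1576]
side box [ 0.623  -0.1482]
camera in tool [ 7.05821947e-02  2.36507087e-05 -1.62178218e-01] [[ 0.     1.     0.   ]
 [-0.964  0.    -0.265]
 [-0.265 -0.     0.964]]
[[-0.897  0.443 -0.001]
 [ 0.443  0.897 -0.001]
 [-0.    -0.001 -1.   ]]
```

>>> carry_out:
  commands:
    - {"tx": -0.33, "ty": -0.26, "tz": -0.04, "rz": 0.64, "jaw": 1}
    - {"tx": -0.33, "ty": -0.26, "tz": -0.04, "rz": 0.64, "jaw": 1}
    - {"tx": -0.33, "ty": -0.26, "tz": -0.04, "rz": 0.64, "jaw": 1}
    - {"tx": -0.33, "ty": -0.26, "tz": -0.04, "rz": 0.64, "jaw": 1}
    - {"tx": -0.33, "ty": -0.26, "tz": -0.04, "rz": 0.64, "jaw": 1}
    - {"tx": -0.33, "ty": -0.26, "tz": -0.04, "rz": 0.64, "jaw": 1}
    - {"tx": -0.33, "ty": -0.26, "tz": -0.04, "rz": 0.64, "jaw": 1}
    - {"tx": -0.33, "ty": -0.26, "tz": -0.04, "rz": 0.64, "jaw": 1}
    - {"tx": -0.33, "ty": -0.26, "tz": -0.04, "rz": 0.64, "jaw": 1}
  grip_force: 20

```text
invalid input
```

```bash
cat > snap.py <<'E'
import sys,json
from h import *
n=sys.argv[1]
st=ctrl.get_state(); ci=camera_info('wrist'); im=get_image('wrist')
cv2.imwrite(f'pics/{n}.png',im[:,:,::-1]); np.savez(f'pics/{n}.npz',intrinsics=ci['intrinsics'],R=ci['R'],t=ci['t'],pos=st['position'],rot=st['tool_rot'])
print(round(st['time'],2),st['position'].round(4),st['tool_rot'].round(4),st['ft_force'].round(2),st['grip_width'],st['joint_positions'].round(2))
E
python3 snap.py w1; python3 snap.py w1
```

```text
0.15 [0.2877 0.5824 0.2217] [-7.1430e-01 -3.0591e+00  2.3000e-03] [-0.15  0.89 -0.13] 1.0009218404518294 [-1.1   0.32 -0.07  1.45  0.02  1.37 -0.06]
0.2 [0.2878 0.5825 0.2219] [-7.1430e-01 -3.0591e+00  1.8000e-03] [ 0.01 -1.58 -0.09] 1.0026581843274698 [-1.1   0.32 -0.07  1.45  0.02  1.37 -0.06]
```

View pics/w1.png

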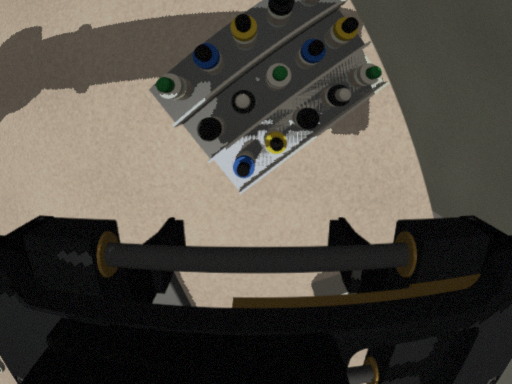

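>>> carry_out:
  commands:
    - {"tx": -0.33, "ty": -0.26, "tz": -0.04, "rx": 0.0, "ry": 0.0, "rz": 0.64, "jaw": 1.0}
    - {"tx": -0.33, "ty": -0.26, "tz": -0.04, "rx": 0.0, "ry": 0.0, "rz": 0.64, "jaw": 1.0}
    - {"tx": -0.33, "ty": -0.26, "tz": -0.04, "rx": 0.0, "ry": 0.0, "rz": 0.64, "jaw": 1.0}
    - {"tx": -0.33, "ty": -0.26, "tz": -0.04, "rx": 0.0, "ry": 0.0, "rz": 0.64, "jaw": 1.0}
    - {"tx": -0.33, "ty": -0.26, "tz": -0.04, "rx": 0.0, "ry": 0.0, "rz": 0.64, "jaw": 1.0}
    - {"tx": -0.33, "ty": -0.26, "tz": -0.04, "rx": 0.0, "ry": 0.0, "rz": 0.64, "jaw": 1.0}
    - {"tx": -0.33, "ty": -0.26, "tz": -0.04, "rx": 0.0, "ry": 0.0, "rz": 0.64, "jaw": 1.0}
    - {"tx": -0.33, "ty": -0.26, "tz": -0.04, "rx": 0.0, "ry": 0.0, "rz": 0.64, "jaw": 1.0}
  grip_force: 20

```text
time: 1.25
position: [0.4708, 0.1989, 0.2633]
tool_rot: [1.651, 2.671, 0.001]
ft_force: [-0.0, 0.5, -0.1]
grip_width: 1.004
```

```bash
python3 snap.py w2
```

```text
1.25 [0.4708 0.1989 0.2633] [1.6509e+00 2.6709e+00 1.2000e-03] [-0.01  0.53 -0.08] 1.003529046124553 [-0.73 -0.    0.28  1.74  0.    1.4   0.01]
```

View pics/w2.png

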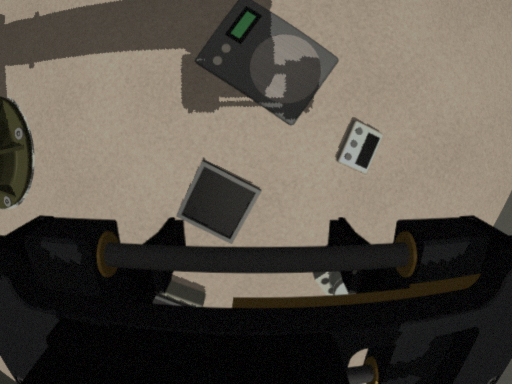

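```bash
python3 - <<'E'
from h import *
import cv2
d=dict(np.load('pics/w2.npz'))
for n,u,v,z in [('pan',285.5,72,.04),('tray',220,201,.01)]+[('tr',u,v,.01) for u,v in((205,161),(260,190),(233,241),(178,212))]:
    print(n,onz(d,u,v,z,True).round(4))
a=cv2.imread('pics/w2.png')[0:250,160:400]; cv2.imwrite('pics/w2z.png',cv2.resize(a,(576,600),interpolation=cv2.INTER_CUBIC))
E
```

```text
pan [0.4511 0.3251]
tray [0.4511 0.1225]
tr [0.4066 0.167 ]
tr [0.4962 0.1637]
tr [0.4957 0.0725]
tr [0.4006 0.0773]
```

View pics/w2z.png

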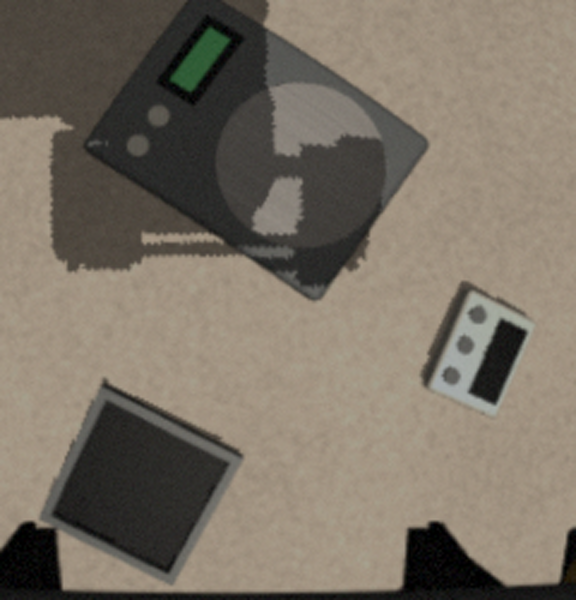

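>>> carry_out:
  commands:
    - {"tx": -0.415, "ty": -0.01, "tz": 0.03, "rx": 0.0, "ry": 0.0, "rz": 0.64, "jaw": 1.0}
    - {"tx": -0.415, "ty": -0.01, "tz": 0.03, "rx": 0.0, "ry": 0.0, "rz": 0.64, "jaw": 1.0}
    - {"tx": -0.415, "ty": -0.01, "tz": 0.03, "rx": 0.0, "ry": 0.0, "rz": 0.64, "jaw": 1.0}
    - {"tx": -0.415, "ty": -0.01, "tz": 0.03, "rx": 0.0, "ry": 0.0, "rz": 0.64, "jaw": 1.0}
    - {"tx": -0.415, "ty": -0.01, "tz": 0.03, "rx": 0.0, "ry": 0.0, "rz": 0.64, "jaw": 1.0}
    - {"tx": -0.415, "ty": -0.01, "tz": 0.03, "rx": 0.0, "ry": 0.0, "rz": 0.64, "jaw": 1.0}
    - {"tx": -0.415, "ty": -0.01, "tz": 0.03, "rx": 0.0, "ry": 0.0, "rz": 0.64, "jaw": 1.0}
    - {"tx": -0.415, "ty": -0.01, "tz": 0.03, "rx": 0.0, "ry": 0.0, "rz": 0.64, "jaw": 1.0}
    - {"tx": -0.415, "ty": -0.01, "tz": 0.03, "rx": 0.0, "ry": 0.0, "rz": 0.64, "jaw": 1.0}

```text
time: 2.42
position: [0.6488, -0.1679, 0.2318]
tool_rot: [-2.396, -2.029, -0.001]
ft_force: [0.3, 1.0, -0.0]
grip_width: 1.003
```

```bash
python3 snap.py w3; python3 - <<'E'
import cv2
a=cv2.imread('pics/w3.png')[0:270,80:440]; cv2.imwrite('pics/w3z.png',cv2.resize(a,None,fx=2.2,fy=2.2,interpolation=cv2.INTER_CUBIC))
E
```

```text
2.42 [ 0.6488 -0.1679  0.2318] [-2.3956e+00 -2.0292e+00 -8.0000e-04] [ 0.31  0.99 -0.  ] 1.0027085987422464 [-0.23  0.4   0.6   1.4  -0.23  1.41  0.21]
```

View pics/w3z.png

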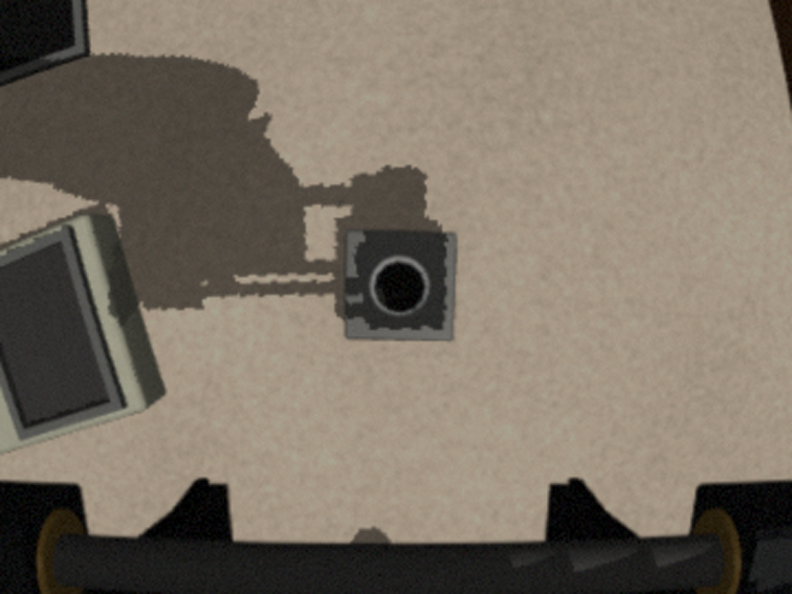

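```bash
python3 snap.py w3b; python3 - <<'E'
from h import *
d=dict(np.load('pics/w3b.npz'))
f=lambda x,y:((x+.5)/2.2-.5+80,(y+.5)/2.2-.5)
for z in(.082,.094): print('bottle',onz(d,*f(400,285.5),z,True).round(4))
c=np.array([onz(d,*f(*p),.04,True) for p in((346,232),(456,233),(454,340),(345,338))]);print(c.round(4),c.mean(0).round(4))
e=c-np.roll(c,1,0);print(np.hypot(*e.T),np.degrees(np.arctan2(e[:,1],e[:,0])))
d2=dict(np.load('pics/w2.npz'));print('pan',onz(d2,285,68.5,.04,True),'tray',onz(d2,219.5,200.5,.01,True))
R=Ro.from_rotvec(d['rot']).as_matrix();print(R.round(3)); b=onz(d,*f(400,285.5),.09,True)
print(R.T@(np.r_[b,.056]-d['pos']))
im=get_image('top');a=im[125:270,110:410,::-1];cv2.imwrite('pics/top1.png',im[:,:,::-1])
E
```

```text
2.48 [ 0.6488 -0.1675  0.2322] [-2.3950e+00 -2.0304e+00 -1.6000e-03] [ 0.09 -0.34  0.06] 0.998755740163624 [-0.23  0.4   0.6   1.4  -0.23  1.41  0.21]
bottle [ 0.6644 -0.1171]
bottle [ 0.6643 -0.1163]
[[ 0.6409 -0.0862]
 [ 0.6991 -0.0961]
 [ 0.6892 -0.1539]
 [ 0.6305 -0.1431]] [ 0.6649 -0.1198]
[0.05786081 0.05898341 0.05856038 0.05969319] [ 79.57860033  -9.72209294 -99.72263514 169.60228406]
pan [0.44843236 0.32894896] tray [0.45012957 0.1228276 ]
[[ 0.164  0.987 -0.   ]
 [ 0.987 -0.164  0.002]
 [ 0.002 -0.001 -1.   ]]
[0.05244438 0.00711423 0.17629618]
```

>>> carry_out:
  commands:
    - {"tx": 0.022, "ty": 0.007, "tz": 0.06, "rx": 0.0, "ry": 0.0, "rz": 0.0, "jaw": 1.0}
    - {"tx": 0.022, "ty": 0.007, "tz": 0.09, "rx": 0.0, "ry": 0.0, "rz": 0.0, "jaw": 1.0}
    - {"tx": 0.022, "ty": 0.007, "tz": 0.11, "rx": 0.0, "ry": 0.0, "rz": 0.0, "jaw": 1.0}
    - {"tx": 0.022, "ty": 0.007, "tz": 0.11, "rx": 0.0, "ry": 0.0, "rz": 0.0, "jaw": 1.0}

```text
time: 3.08
position: [0.6583, -0.1495, 0.1217]
tool_rot: [-2.398, -2.027, 0.002]
ft_force: [-0.7, -0.2, -0.8]
grip_width: 1.0
```

```bash
python3 snap.py w4; python3 - <<'E'
import cv2
a=cv2.imread('pics/w4.png')[0:270,80:440]; cv2.imwrite('pics/w4z.png',cv2.resize(a,None,fx=2.2,fy=2.2,interpolation=cv2.INTER_CUBIC))
E
```

```text
3.08 [ 0.6583 -0.1495  0.1217] [-2.3983e+00 -2.0268e+00  1.8000e-03] [-0.71 -0.22 -0.79] 1.0001234960020207 [-0.24  0.48  0.57  1.52 -0.27  1.22  0.2 ]
```

View pics/w4z.png

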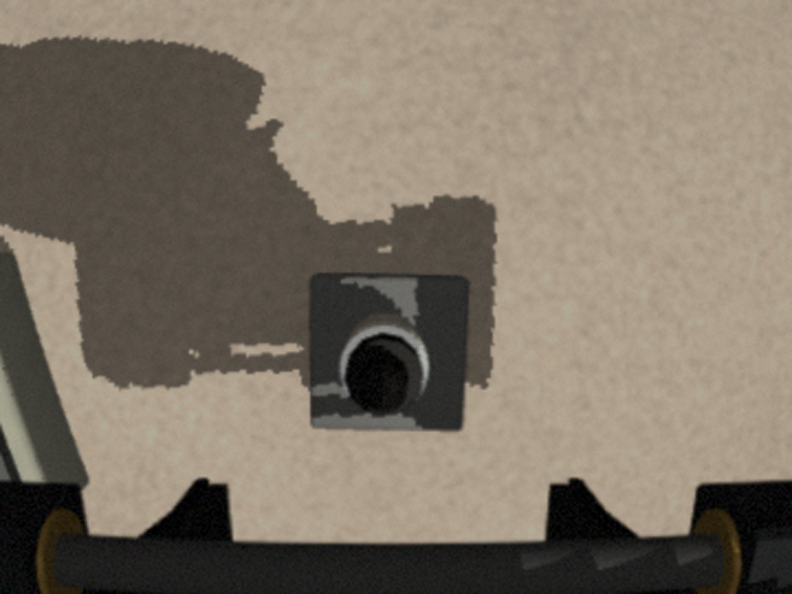

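```bash
python3 - <<'E'
from h import *
d=dict(np.load('pics/w4.npz'))
f=lambda x,y:((x+.5)/2.2-.5+80,(y+.5)/2.2-.5)
R=Ro.from_rotvec(d['rot']).as_matrix()
for p,z in(((384.5,369),.08),((375,374),.110)):
    b=onz(d,*f(*p),z,True);print(b.round(4),(R.T@(np.r_[b,.056]-d['pos'])).round(4))
print(onz(d,*f(340,369),.08,True)-onz(d,*f(429,369),.08,True))
c=np.array([onz(d,*f(*p),.04,True) for p in((310,274),(468,276),(464,430),(310,428))]);print(c.round(4),c.mean(0).round(4))
E
```

```text
[ 0.6638 -0.1177] [0.0323 0.0003 0.0657]
[ 0.6622 -0.113 ] [ 0.0366 -0.0021  0.0657]
[-0.02787184  0.00471273]
[[ 0.641  -0.0849]
 [ 0.6989 -0.0954]
 [ 0.6888 -0.1541]
 [ 0.6297 -0.1434]] [ 0.6646 -0.1194]
```

>>> carry_out:
  commands:
    - {"tx": 0.033, "ty": -0.001, "tz": 0.0, "rx": 0.0, "ry": 0.0, "rz": 0.0, "jaw": 1.0}
    - {"tx": 0.033, "ty": -0.001, "tz": 0.0, "rx": 0.0, "ry": 0.0, "rz": 0.0, "jaw": 1.0}
    - {"tx": 0.033, "ty": -0.001, "tz": 0.025, "rx": 0.0, "ry": 0.0, "rz": 0.0, "jaw": 1.0}
    - {"tx": 0.033, "ty": -0.001, "tz": 0.05, "rx": 0.0, "ry": 0.0, "rz": 0.0, "jaw": 1.0}
    - {"tx": 0.033, "ty": -0.001, "tz": 0.065, "rx": 0.0, "ry": 0.0, "rz": 0.0, "jaw": 1.0}
    - {"tx": 0.033, "ty": -0.001, "tz": 0.065, "rx": 0.0, "ry": 0.0, "rz": 0.0, "jaw": 1.0}

```text
time: 3.88
position: [0.6632, -0.1179, 0.0573]
tool_rot: [-2.4, -2.026, 0.001]
ft_force: [0.7, -0.5, 0.0]
grip_width: 0.998
```

>>> carry_out:
  commands:
    - {"tx": 0.0, "ty": 0.0, "tz": 0.0, "rx": 0.0, "ry": 0.0, "rz": 0.0, "jaw": 0.6}
    - {"tx": 0.0, "ty": 0.0, "tz": 0.0, "rx": 0.0, "ry": 0.0, "rz": 0.0, "jaw": 0.45}
    - {"tx": 0.0, "ty": 0.0, "tz": 0.0, "rx": 0.0, "ry": 0.0, "rz": 0.0, "jaw": 0.4}
    - {"tx": 0.0, "ty": 0.0, "tz": 0.0, "rx": 0.0, "ry": 0.0, "rz": 0.0, "jaw": 0.3}
    - {"tx": 0.0, "ty": 0.0, "tz": 0.0, "rx": 0.0, "ry": 0.0, "rz": 0.0, "jaw": 0.2}
    - {"tx": 0.0, "ty": 0.0, "tz": 0.0, "rx": 0.0, "ry": 0.0, "rz": 0.0, "jaw": 0.2}
    - {"tx": 0.0, "ty": 0.0, "tz": 0.0, "rx": 0.0, "ry": 0.0, "rz": 0.0, "jaw": 0.2}
  grip_force: 15

```text
time: 4.75
position: [0.6635, -0.1174, 0.0575]
tool_rot: [-2.4, -2.027, 0.0]
ft_force: [-0.4, 0.6, 0.3]
grip_width: 0.321
```

```bash
python3 snap.py w5; python3 - <<'E'
from h import *
im=get_image('side')[130:260,240:400,::-1];cv2.imwrite('pics/s5.png',cv2.resize(im,None,fx=4,fy=4,interpolation=cv2.INTER_CUBIC))
E
```

```text
4.75 [ 0.6635 -0.1174  0.0575] [-2.3999e+00 -2.0272e+00  1.0000e-04] [-0.43  0.64  0.26] 0.3208444064164958 [-0.27  0.53  0.54  1.58 -0.3   1.11  0.18]
```

View pics/s5.png

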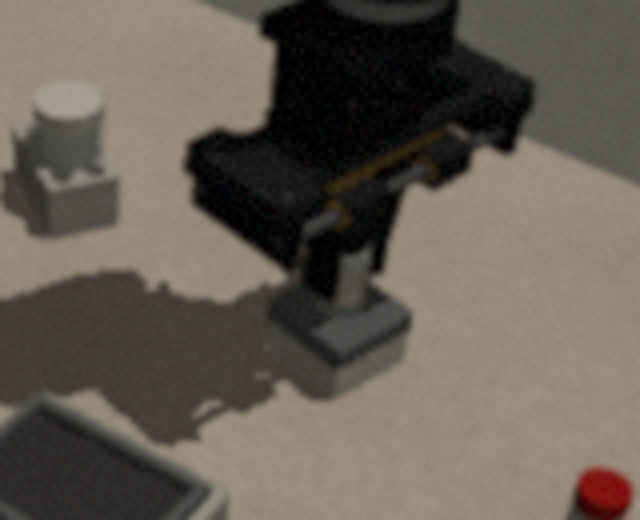

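>>> carry_out:
  commands:
    - {"tx": 0.0, "ty": 0.0, "tz": -0.02, "rx": 0.0, "ry": 0.0, "rz": 0.0, "jaw": 0.2}
    - {"tx": 0.0, "ty": 0.0, "tz": -0.06, "rx": 0.0, "ry": 0.0, "rz": 0.0, "jaw": 0.2}
    - {"tx": -0.02, "ty": -0.01, "tz": -0.1, "rx": 0.0, "ry": 0.0, "rz": 0.0, "jaw": 0.2}
    - {"tx": -0.06, "ty": -0.03, "tz": -0.1, "rx": 0.0, "ry": 0.0, "rz": 0.0, "jaw": 0.2}
    - {"tx": -0.105, "ty": -0.055, "tz": -0.1, "rx": 0.0, "ry": 0.0, "rz": 0.0, "jaw": 0.2}
    - {"tx": -0.15, "ty": -0.08, "tz": -0.1, "rx": 0.0, "ry": 0.0, "rz": 0.0, "jaw": 0.2}
    - {"tx": -0.2, "ty": -0.105, "tz": -0.1, "rx": 0.0, "ry": 0.0, "rz": 0.0, "jaw": 0.2}
    - {"tx": -0.25, "ty": -0.13, "tz": -0.1, "rx": 0.0, "ry": 0.0, "rz": 0.0, "jaw": 0.2}
    - {"tx": -0.29, "ty": -0.15, "tz": -0.1, "rx": 0.0, "ry": 0.0, "rz": 0.0, "jaw": 0.2}
    - {"tx": -0.315, "ty": -0.165, "tz": -0.1, "rx": 0.0, "ry": 0.0, "rz": 0.0, "jaw": 0.2}
    - {"tx": -0.328, "ty": -0.17, "tz": -0.1, "rx": 0.0, "ry": 0.0, "rz": 0.0, "jaw": 0.2}
    - {"tx": -0.328, "ty": -0.17, "tz": -0.1, "rx": 0.0, "ry": 0.0, "rz": 0.0, "jaw": 0.2}

```text
time: 6.35
position: [0.4412, -0.4129, 0.1583]
tool_rot: [2.401, 2.025, 0.001]
ft_force: [-0.3, 0.9, -1.0]
grip_width: 0.316
```

```bash
cat > z.py <<'E'
import cv2,sys
n=sys.argv[1]
a=cv2.imread(f'pics/{n}.png')[0:270,80:440]; cv2.imwrite(f'pics/{n}z.png',cv2.resize(a,None,fx=2.2,fy=2.2,interpolation=cv2.INTER_CUBIC))
E
python3 snap.py w6; python3 z.py w6
```

```text
6.35 [ 0.4412 -0.4129  0.1583] [2.4005e+00 2.0251e+00 9.0000e-04] [-0.31  0.85 -0.98] 0.3164181838427473 [ 0.1   0.31  0.73  1.68 -0.22  1.23  0.72]
```

View pics/w6z.png

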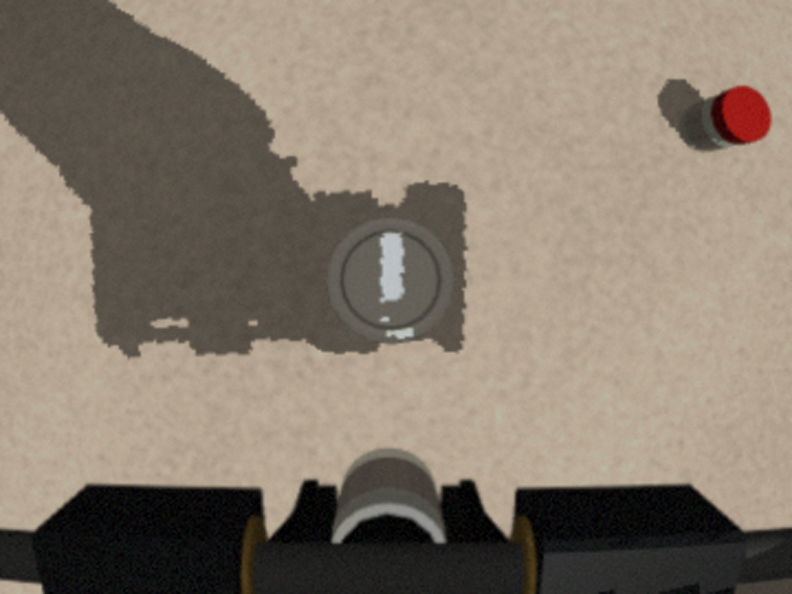

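```bash
python3 - <<'E'
from h import *
d=dict(np.load('pics/w6.npz'))
f=lambda x,y:((x+.5)/2.2-.5+80,(y+.5)/2.2-.5)
R=Ro.from_rotvec(d['rot']).as_matrix()
b=onz(d,*f(390.5,279.5),.018,True);print(b.round(4),(R.T@(np.r_[b,.0235]-d['pos'])).round(4))
print(np.linalg.norm(onz(d,*f(328,279),.018,True)-onz(d,*f(453,279),.018,True)))
E
```

```text
[ 0.4533 -0.3588] [0.0554 0.0027 0.1348]
0.05761600837552108
```

>>> carry_out:
  commands:
    - {"tx": 0.02, "ty": 0.001, "tz": 0.0, "rx": 0.0, "ry": 0.0, "rz": 0.0, "jaw": 0.2}
    - {"tx": 0.045, "ty": 0.002, "tz": 0.0, "rx": 0.0, "ry": 0.0, "rz": 0.0, "jaw": 0.2}
    - {"tx": 0.055, "ty": 0.003, "tz": 0.02, "rx": 0.0, "ry": 0.0, "rz": 0.0, "jaw": 0.2}
    - {"tx": 0.055, "ty": 0.003, "tz": 0.05, "rx": 0.0, "ry": 0.0, "rz": 0.0, "jaw": 0.2}
    - {"tx": 0.055, "ty": 0.003, "tz": 0.08, "rx": 0.0, "ry": 0.0, "rz": 0.0, "jaw": 0.2}
    - {"tx": 0.055, "ty": 0.003, "tz": 0.105, "rx": 0.0, "ry": 0.0, "rz": 0.0, "jaw": 0.2}
    - {"tx": 0.055, "ty": 0.003, "tz": 0.12, "rx": 0.0, "ry": 0.0, "rz": 0.0, "jaw": 0.2}
    - {"tx": 0.055, "ty": 0.003, "tz": 0.127, "rx": 0.0, "ry": 0.0, "rz": 0.0, "jaw": 0.2}
    - {"tx": 0.055, "ty": 0.003, "tz": 0.13, "rx": 0.0, "ry": 0.0, "rz": 0.0, "jaw": 0.2}
    - {"tx": 0.055, "ty": 0.003, "tz": 0.132, "rx": 0.0, "ry": 0.0, "rz": 0.0, "jaw": 0.2}
    - {"tx": 0.055, "ty": 0.003, "tz": 0.132, "rx": 0.0, "ry": 0.0, "rz": 0.0, "jaw": 0.2}

```text
time: 7.78
position: [0.4535, -0.3589, 0.026]
tool_rot: [2.4, 2.027, 0.001]
ft_force: [-0.1, 0.2, -0.7]
grip_width: 0.315
```

>>> carry_out:
  commands:
    - {"tx": 0.0, "ty": 0.0, "tz": 0.001, "rx": 0.0, "ry": 0.0, "rz": 0.0, "jaw": 0.2}
    - {"tx": 0.0, "ty": 0.0, "tz": 0.002, "rx": 0.0, "ry": 0.0, "rz": 0.0, "jaw": 0.2}
    - {"tx": 0.0, "ty": 0.0, "tz": 0.003, "rx": 0.0, "ry": 0.0, "rz": 0.0, "jaw": 0.2}
    - {"tx": 0.0, "ty": 0.0, "tz": 0.003, "rx": 0.0, "ry": 0.0, "rz": 0.0, "jaw": 0.2}

```text
time: 8.28
position: [0.4534, -0.3587, 0.0234]
tool_rot: [-2.4, -2.027, -0.001]
ft_force: [-2.1, 0.8, 6.0]
grip_width: 0.318
```

```bash
python3 snap.py w7; python3 - <<'E'
from h import *
im=get_image('side')[250:384,300:460,::-1];cv2.imwrite('pics/s7.png',cv2.resize(im,None,fx=4,fy=4,interpolation=cv2.INTER_CUBIC))
E
```

```text
8.28 [ 0.4534 -0.3587  0.0234] [-2.400e+00 -2.027e+00 -1.100e-03] [-2.13  0.75  6.01] 0.31791564970430247 [ 0.07  0.41  0.66  1.86 -0.3   0.97  0.7 ]
```

View pics/s7.png

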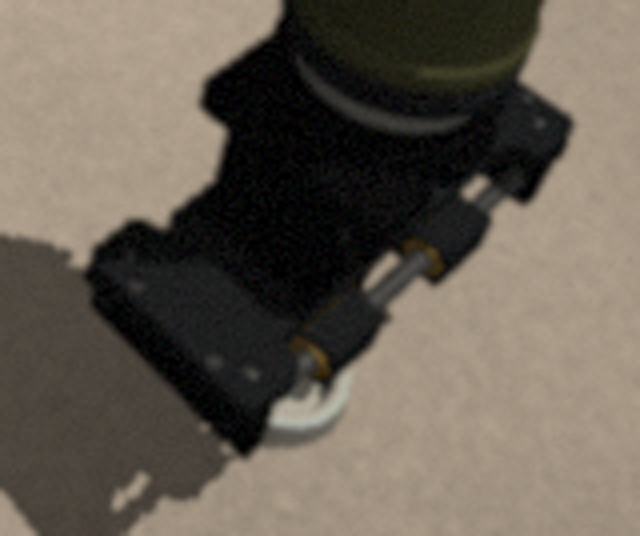

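>>> carry_out:
  commands:
    - {"tx": 0.0, "ty": 0.0, "tz": 0.0, "rx": 0.0, "ry": 0.0, "rz": 0.0, "jaw": 0.36}
    - {"tx": 0.0, "ty": 0.0, "tz": 0.0, "rx": 0.0, "ry": 0.0, "rz": 0.0, "jaw": 0.45}
    - {"tx": 0.0, "ty": 0.0, "tz": 0.0, "rx": 0.0, "ry": 0.0, "rz": 0.0, "jaw": 0.7}
    - {"tx": 0.0, "ty": 0.0, "tz": 0.0, "rx": 0.0, "ry": 0.0, "rz": 0.0, "jaw": 1.0}
    - {"tx": 0.0, "ty": 0.0, "tz": 0.0, "rx": 0.0, "ry": 0.0, "rz": 0.0, "jaw": 1.0}
    - {"tx": 0.0, "ty": 0.0, "tz": -0.02, "rx": 0.0, "ry": 0.0, "rz": 0.0, "jaw": 1.0}
    - {"tx": 0.0, "ty": 0.0, "tz": -0.06, "rx": 0.0, "ry": 0.0, "rz": 0.0, "jaw": 1.0}
    - {"tx": 0.0, "ty": 0.0, "tz": -0.12, "rx": 0.0, "ry": 0.0, "rz": 0.0, "jaw": 1.0}
    - {"tx": 0.0, "ty": 0.0, "tz": -0.17, "rx": 0.0, "ry": 0.0, "rz": 0.0, "jaw": 1.0}
    - {"tx": -0.05, "ty": 0.0, "tz": -0.17, "rx": 0.0, "ry": 0.0, "rz": 0.0, "jaw": 1.0}

```text
time: 9.62
position: [0.4501, -0.4066, 0.1992]
tool_rot: [2.385, 2.031, 0.011]
ft_force: [0.6, -0.7, -1.1]
grip_width: 0.999
```

```bash
python3 snap.py w8; python3 z.py w8
```

```text
9.62 [ 0.4501 -0.4066  0.1992] [2.3847 2.0315 0.0114] [ 0.59 -0.74 -1.08] 0.998902379894712 [ 0.07  0.28  0.75  1.63 -0.2   1.3   0.7 ]
```

View pics/w8z.png

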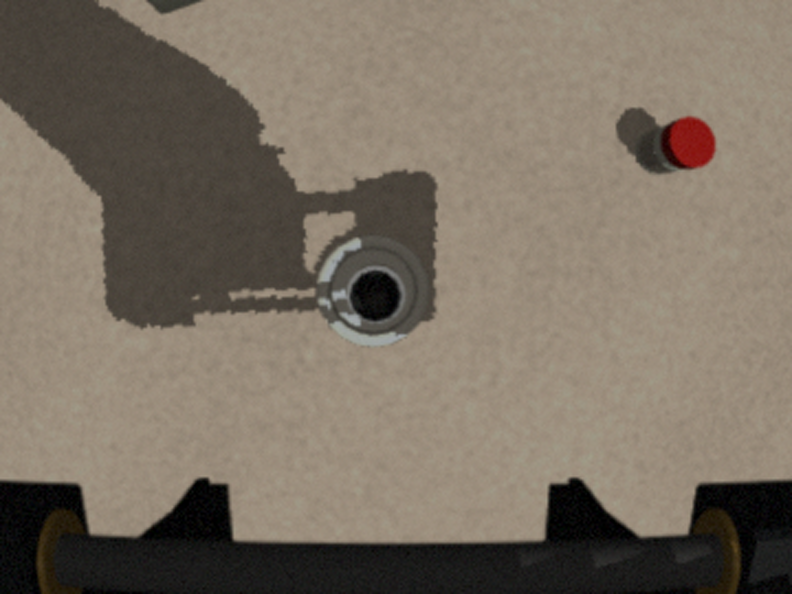

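>>> carry_out:
  commands:
    - {"tx": 0.484, "ty": 0.118, "tz": 0.0, "rx": 0.0, "ry": 0.0, "rz": 0.3, "jaw": 1.0}
    - {"tx": 0.484, "ty": 0.118, "tz": 0.0, "rx": 0.0, "ry": 0.0, "rz": 0.3, "jaw": 1.0}
    - {"tx": 0.484, "ty": 0.118, "tz": 0.0, "rx": 0.0, "ry": 0.0, "rz": 0.3, "jaw": 1.0}
    - {"tx": 0.484, "ty": 0.118, "tz": 0.0, "rx": 0.0, "ry": 0.0, "rz": 0.3, "jaw": 1.0}
    - {"tx": 0.484, "ty": 0.118, "tz": 0.0, "rx": 0.0, "ry": 0.0, "rz": 0.3, "jaw": 1.0}
    - {"tx": 0.484, "ty": 0.118, "tz": 0.0, "rx": 0.0, "ry": 0.0, "rz": 0.3, "jaw": 1.0}
    - {"tx": 0.484, "ty": 0.118, "tz": 0.0, "rx": 0.0, "ry": 0.0, "rz": 0.3, "jaw": 1.0}
    - {"tx": 0.484, "ty": 0.118, "tz": 0.0, "rx": 0.0, "ry": 0.0, "rz": 0.3, "jaw": 1.0}
    - {"tx": 0.484, "ty": 0.118, "tz": 0.0, "rx": 0.0, "ry": 0.0, "rz": 0.3, "jaw": 1.0}
    - {"tx": 0.484, "ty": 0.118, "tz": 0.0, "rx": 0.0, "ry": 0.0, "rz": 0.3, "jaw": 1.0}
    - {"tx": 0.484, "ty": 0.118, "tz": 0.0, "rx": 0.0, "ry": 0.0, "rz": 0.3, "jaw": 1.0}

```text
time: 11.05
position: [0.6419, 0.0468, 0.1933]
tool_rot: [2.678, 1.641, 0.0]
ft_force: [0.8, -0.0, -0.2]
grip_width: 1.0
```

```bash
python3 snap.py w9; python3 z.py w9
```

```text
11.05 [0.6419 0.0468 0.1933] [2.6779e+00 1.6407e+00 1.0000e-04] [ 0.82 -0.03 -0.21] 0.9995789292399923 [-0.54  0.35  0.55  1.53 -0.18  1.32 -0.45]
```

View pics/w9z.png

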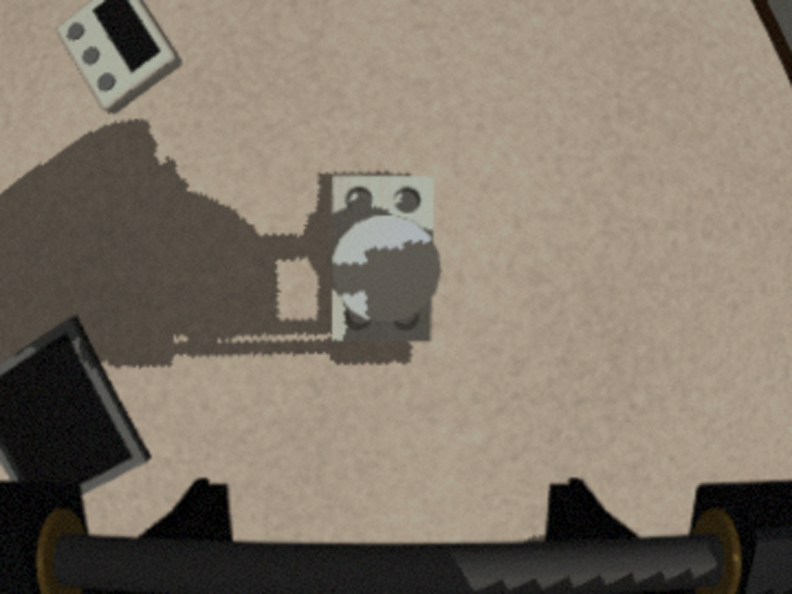

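```bash
python3 - <<'E'
from h import *
d=dict(np.load('pics/w9.npz'))
f=lambda x,y:((x+.5)/2.2-.5+80,(y+.5)/2.2-.5)
R=Ro.from_rotvec(d['rot']).as_matrix()
b=onz(d,*f(386,269.5),.082,True);print(b.round(4),(R.T@(np.r_[b,.05]-d['pos'])).round(4))
print(np.linalg.norm(onz(d,*f(332,270),.082,True)-onz(d,*f(440,270),.082,True)))
c=np.array([onz(d,*f(*p),.04,True) for p in((332,176),(434,177),(431,340),(332,340))]);print(c.round(4),c.mean(0).round(4))
e=c-np.roll(c,1,0);print(np.hypot(*e.T),np.degrees(np.arctan2(e[:,1],e[:,0])))
print(np.degrees(np.arctan2(R[1,:2],R[0,:2])))
E
```

```text
[0.6706 0.1013] [0.0617 0.0007 0.1433]
0.04489100376731571
[[0.6677 0.1521]
 [0.7106 0.1296]
 [0.6738 0.0595]
 [0.6309 0.0814]] [0.6707 0.1057]
[0.0797159  0.04843362 0.07920564 0.04822835] [  62.50230466  -27.67302597 -117.64700668  152.93275119]
[ 62.990079   -27.00989504]
```

>>> carry_out:
  commands:
    - {"tx": 0.03, "ty": 0.001, "tz": 0.0, "rx": 0.0, "ry": 0.0, "rz": 0.0, "jaw": 1.0}
    - {"tx": 0.062, "ty": 0.001, "tz": 0.02, "rx": 0.0, "ry": 0.0, "rz": 0.0, "jaw": 1.0}
    - {"tx": 0.062, "ty": 0.001, "tz": 0.06, "rx": 0.0, "ry": 0.0, "rz": 0.0, "jaw": 1.0}
    - {"tx": 0.062, "ty": 0.001, "tz": 0.1, "rx": 0.0, "ry": 0.0, "rz": 0.0, "jaw": 1.0}
    - {"tx": 0.062, "ty": 0.001, "tz": 0.13, "rx": 0.0, "ry": 0.0, "rz": 0.0, "jaw": 1.0}
    - {"tx": 0.062, "ty": 0.001, "tz": 0.144, "rx": 0.0, "ry": 0.0, "rz": 0.0, "jaw": 1.0}
    - {"tx": 0.062, "ty": 0.001, "tz": 0.144, "rx": 0.0, "ry": 0.0, "rz": 0.0, "jaw": 0.75}
    - {"tx": 0.062, "ty": 0.001, "tz": 0.144, "rx": 0.0, "ry": 0.0, "rz": 0.0, "jaw": 0.65}
    - {"tx": 0.062, "ty": 0.001, "tz": 0.144, "rx": 0.0, "ry": 0.0, "rz": 0.0, "jaw": 0.58}
    - {"tx": 0.062, "ty": 0.001, "tz": 0.144, "rx": 0.0, "ry": 0.0, "rz": 0.0, "jaw": 0.5}
    - {"tx": 0.062, "ty": 0.001, "tz": 0.144, "rx": 0.0, "ry": 0.0, "rz": 0.0, "jaw": 0.4}
    - {"tx": 0.062, "ty": 0.001, "tz": 0.144, "rx": 0.0, "ry": 0.0, "rz": 0.0, "jaw": 0.4}
  grip_force: 20

```text
time: 12.6
position: [0.6711, 0.1046, 0.049]
tool_rot: [-2.676, -1.646, -0.001]
ft_force: [-0.8, 0.4, 1.8]
grip_width: 0.525
```

```bash
python3 -c "
from h import *
s=ctrl.get_state();print(s['time'],s['position'],s['tool_rot'],s['ft_force'],s['grip_width']*87)"
```

```text
12.6 [0.67111351 0.10460176 0.04899453] [-2.67573749e+00 -1.64594171e+00 -6.99207695e-04] [-0.80187201  0.4017209   1.81245504] 45.6533939447595
```

>>> carry_out:
  commands:
    - {"tx": 0.0, "ty": 0.0, "tz": -0.02, "rx": 0.0, "ry": 0.0, "rz": 0.0, "jaw": 0.4}
    - {"tx": 0.0, "ty": 0.0, "tz": -0.06, "rx": 0.0, "ry": 0.0, "rz": 0.0, "jaw": 0.4}
    - {"tx": 0.0, "ty": -0.02, "tz": -0.1, "rx": 0.0, "ry": 0.0, "rz": 0.0, "jaw": 0.4}
    - {"tx": 0.005, "ty": -0.06, "tz": -0.11, "rx": 0.0, "ry": 0.0, "rz": 0.0, "jaw": 0.4}
    - {"tx": 0.01, "ty": -0.105, "tz": -0.11, "rx": 0.0, "ry": 0.0, "rz": 0.0, "jaw": 0.4}
    - {"tx": 0.015, "ty": -0.15, "tz": -0.11, "rx": 0.0, "ry": 0.0, "rz": 0.0, "jaw": 0.4}
    - {"tx": 0.02, "ty": -0.195, "tz": -0.11, "rx": 0.0, "ry": 0.0, "rz": 0.0, "jaw": 0.4}
    - {"tx": 0.025, "ty": -0.24, "tz": -0.11, "rx": 0.0, "ry": 0.0, "rz": 0.0, "jaw": 0.4}
    - {"tx": 0.029, "ty": -0.275, "tz": -0.11, "rx": 0.0, "ry": 0.0, "rz": 0.0, "jaw": 0.4}
    - {"tx": 0.029, "ty": -0.295, "tz": -0.11, "rx": 0.0, "ry": 0.0, "rz": 0.0, "jaw": 0.4}
    - {"tx": 0.029, "ty": -0.3, "tz": -0.11, "rx": 0.0, "ry": 0.0, "rz": 0.0, "jaw": 0.4}
    - {"tx": 0.029, "ty": -0.3, "tz": -0.11, "rx": 0.0, "ry": 0.0, "rz": 0.0, "jaw": 0.4}

```text
time: 14.1
position: [0.417, 0.2653, 0.1593]
tool_rot: [2.676, 1.645, 0.002]
ft_force: [0.7, 0.4, -2.1]
grip_width: 0.522
```

```bash
python3 snap.py w10; python3 z.py w10
```

```text
14.1 [0.417  0.2653 0.1593] [2.6763e+00 1.6451e+00 2.0000e-03] [ 0.67  0.35 -2.05] 0.5221981805926089 [-0.99  0.02  0.38  1.93 -0.01  1.19 -1.08]
```

View pics/w10z.png

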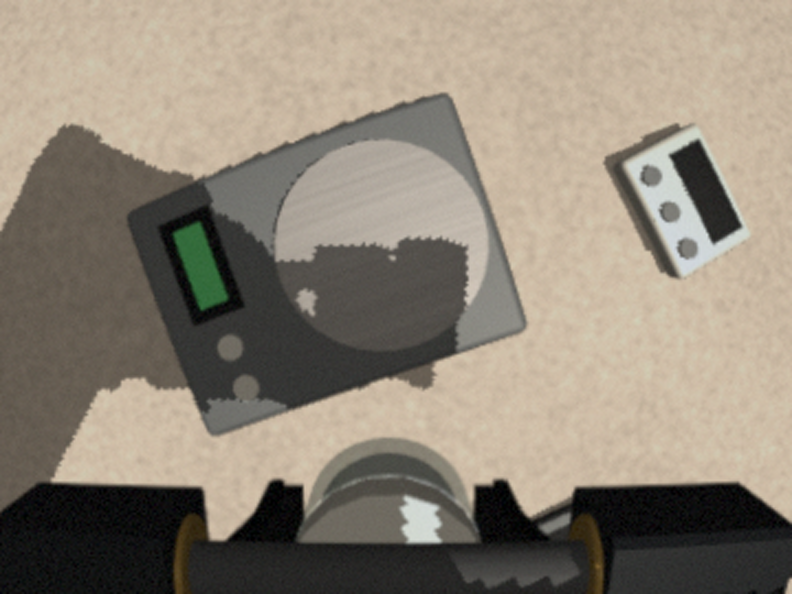

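```bash
python3 - <<'E'
from h import *
d=dict(np.load('pics/w10.npz'))
f=lambda x,y:((x+.5)/2.2-.5+80,(y+.5)/2.2-.5)
R=Ro.from_rotvec(d['rot']).as_matrix()
b=onz(d,*f(381.5,245),.04,True);print(b.round(4),(R.T@(np.r_[b,.049]-d['pos'])).round(4))
print(np.linalg.norm(onz(d,*f(274,245),.04,True)-onz(d,*f(489,245),.04,True)))
for v in(245,139,351): print((R.T@(np.r_[onz(d,*f(381.5,v),.04,True),.04]-d['pos'])).round(4))
# jar front bottom edge
for v,z in((437,.150),(474,.150+.030)):
  p=np.r_[onz(d,*f(388,v),z,True),z];print('front edge tool frame',(R.T@(p-d['pos'])).round(4))
E
```

```text
[0.4486 0.33  ] [ 0.0719 -0.0012  0.1103]
0.0922458433917922
[ 0.0719 -0.0012  0.1193]
[ 0.1179 -0.0012  0.1194]
[ 0.0259 -0.0012  0.1193]
front edge tool frame [0.02   0.0015 0.0093]
front edge tool frame [ 0.0202  0.0014 -0.0207]
```

>>> carry_out:
  commands:
    - {"tx": 0.02, "ty": 0.0, "tz": 0.0, "rx": 0.0, "ry": 0.0, "rz": 0.0, "jaw": 0.4}
    - {"tx": 0.055, "ty": -0.001, "tz": 0.0, "rx": 0.0, "ry": 0.0, "rz": 0.0, "jaw": 0.4}
    - {"tx": 0.075, "ty": -0.001, "tz": 0.015, "rx": 0.0, "ry": 0.0, "rz": 0.0, "jaw": 0.4}
    - {"tx": 0.075, "ty": -0.001, "tz": 0.04, "rx": 0.0, "ry": 0.0, "rz": 0.0, "jaw": 0.4}
    - {"tx": 0.075, "ty": -0.001, "tz": 0.07, "rx": 0.0, "ry": 0.0, "rz": 0.0, "jaw": 0.4}
    - {"tx": 0.075, "ty": -0.001, "tz": 0.09, "rx": 0.0, "ry": 0.0, "rz": 0.0, "jaw": 0.4}
    - {"tx": 0.075, "ty": -0.001, "tz": 0.1, "rx": 0.0, "ry": 0.0, "rz": 0.0, "jaw": 0.4}
    - {"tx": 0.075, "ty": -0.001, "tz": 0.105, "rx": 0.0, "ry": 0.0, "rz": 0.0, "jaw": 0.4}
    - {"tx": 0.075, "ty": -0.001, "tz": 0.108, "rx": 0.0, "ry": 0.0, "rz": 0.0, "jaw": 0.4}
    - {"tx": 0.075, "ty": -0.001, "tz": 0.108, "rx": 0.0, "ry": 0.0, "rz": 0.0, "jaw": 0.4}

```text
time: 15.4
position: [0.4496, 0.3332, 0.0511]
tool_rot: [-2.676, -1.646, -0.001]
ft_force: [-0.5, -0.6, -1.0]
grip_width: 0.521
```

>>> carry_out:
  commands:
    - {"tx": 0.0, "ty": 0.0, "tz": 0.001, "rx": 0.0, "ry": 0.0, "rz": 0.0, "jaw": 0.4}
    - {"tx": 0.0, "ty": 0.0, "tz": 0.002, "rx": 0.0, "ry": 0.0, "rz": 0.0, "jaw": 0.4}
    - {"tx": 0.0, "ty": 0.0, "tz": 0.002, "rx": 0.0, "ry": 0.0, "rz": 0.0, "jaw": 0.4}

```text
time: 15.78
position: [0.4495, 0.3332, 0.049]
tool_rot: [-2.676, -1.646, -0.001]
ft_force: [0.3, -0.0, 1.3]
grip_width: 0.523
```

>>> carry_out:
  commands:
    - {"tx": 0.0, "ty": 0.0, "tz": 0.0005, "rx": 0.0, "ry": 0.0, "rz": 0.0, "jaw": 0.4}
    - {"tx": 0.0, "ty": 0.0, "tz": 0.001, "rx": 0.0, "ry": 0.0, "rz": 0.0, "jaw": 0.4}
    - {"tx": 0.0, "ty": 0.0, "tz": 0.001, "rx": 0.0, "ry": 0.0, "rz": 0.0, "jaw": 0.4}

```text
time: 16.15
position: [0.4495, 0.3332, 0.0489]
tool_rot: [-2.675, -1.645, -0.001]
ft_force: [-3.1, -2.0, 9.1]
grip_width: 0.524
```

Contact, firm. Release and rise.

>>> carry_out:
  commands:
    - {"tx": 0.0, "ty": 0.0, "tz": 0.0, "rx": 0.0, "ry": 0.0, "rz": 0.0, "jaw": 0.56}
    - {"tx": 0.0, "ty": 0.0, "tz": 0.0, "rx": 0.0, "ry": 0.0, "rz": 0.0, "jaw": 0.65}
    - {"tx": 0.0, "ty": 0.0, "tz": 0.0, "rx": 0.0, "ry": 0.0, "rz": 0.0, "jaw": 0.85}
    - {"tx": 0.0, "ty": 0.0, "tz": 0.0, "rx": 0.0, "ry": 0.0, "rz": 0.0, "jaw": 1.0}
    - {"tx": 0.0, "ty": 0.0, "tz": 0.0, "rx": 0.0, "ry": 0.0, "rz": 0.0, "jaw": 1.0}
    - {"tx": 0.0, "ty": 0.0, "tz": -0.02, "rx": 0.0, "ry": 0.0, "rz": 0.0, "jaw": 1.0}
    - {"tx": 0.0, "ty": 0.0, "tz": -0.06, "rx": 0.0, "ry": 0.0, "rz": 0.0, "jaw": 1.0}
    - {"tx": 0.0, "ty": 0.0, "tz": -0.11, "rx": 0.0, "ry": 0.0, "rz": 0.0, "jaw": 1.0}
    - {"tx": -0.04, "ty": 0.0, "tz": -0.13, "rx": 0.0, "ry": 0.0, "rz": 0.0, "jaw": 1.0}
    - {"tx": -0.075, "ty": 0.0, "tz": -0.13, "rx": 0.0, "ry": 0.0, "rz": 0.0, "jaw": 1.0}
    - {"tx": -0.075, "ty": 0.0, "tz": -0.13, "rx": 0.0, "ry": 0.0, "rz": 0.0, "jaw": 1.0}

```text
time: 17.52
position: [0.4151, 0.264, 0.178]
tool_rot: [-2.677, -1.642, -0.001]
ft_force: [0.4, 0.3, -0.3]
grip_width: 1.0
```

```bash
python3 snap.py w11; python3 z.py w11
```

```text
17.52 [0.4151 0.264  0.178 ] [-2.6773e+00 -1.6420e+00 -7.0000e-04] [ 0.41  0.34 -0.31] 1.000320681196157 [-1.    0.    0.38  1.91 -0.    1.23 -1.09]
```

View pics/w11z.png

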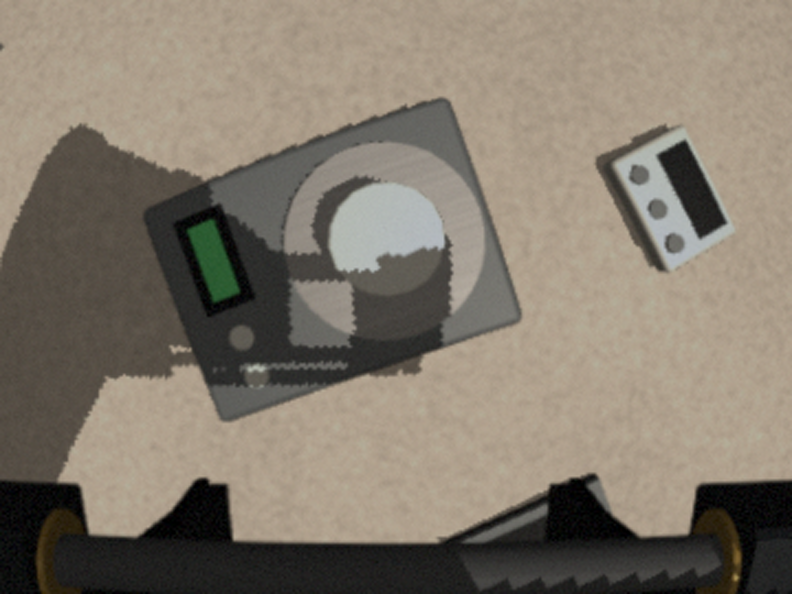

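>>> carry_out:
  commands:
    - {"tx": -0.085, "ty": 0.3, "tz": 0.0, "rx": 0.0, "ry": 0.0, "rz": 0.01, "jaw": 1.0}
    - {"tx": -0.085, "ty": 0.3, "tz": 0.0, "rx": 0.0, "ry": 0.0, "rz": 0.01, "jaw": 1.0}
    - {"tx": -0.085, "ty": 0.3, "tz": 0.0, "rx": 0.0, "ry": 0.0, "rz": 0.01, "jaw": 1.0}
    - {"tx": -0.085, "ty": 0.3, "tz": 0.0, "rx": 0.0, "ry": 0.0, "rz": 0.01, "jaw": 1.0}
    - {"tx": -0.085, "ty": 0.3, "tz": 0.0, "rx": 0.0, "ry": 0.0, "rz": 0.01, "jaw": 1.0}
    - {"tx": -0.085, "ty": 0.3, "tz": 0.0, "rx": 0.0, "ry": 0.0, "rz": 0.01, "jaw": 1.0}
    - {"tx": -0.085, "ty": 0.3, "tz": 0.0, "rx": 0.0, "ry": 0.0, "rz": 0.01, "jaw": 1.0}
    - {"tx": -0.085, "ty": 0.3, "tz": 0.0, "rx": 0.0, "ry": 0.0, "rz": 0.01, "jaw": 1.0}
    - {"tx": -0.085, "ty": 0.3, "tz": 0.0, "rx": 0.0, "ry": 0.0, "rz": 0.01, "jaw": 1.0}

```text
time: 18.7
position: [0.6444, 0.0567, 0.1779]
tool_rot: [-2.681, -1.635, -0.001]
ft_force: [0.5, 0.2, -0.6]
grip_width: 0.999
```

```bash
python3 snap.py w12; python3 z.py w12; python3 - <<'E'
from h import *
d=dict(np.load('pics/w11.npz'))
f=lambda x,y:((x+.5)/2.2-.5+80,(y+.5)/2.2-.5)
print('jar',onz(d,*f(386.5,239),.082,True),'pan',onz(d,*f(384.5,240.5),.04,True))
E
```

```text
18.7 [0.6444 0.0567 0.1779] [-2.6814e+00 -1.6355e+00 -1.4000e-03] [ 0.47  0.22 -0.56] 0.9990389738862852 [-0.6   0.38  0.61  1.54 -0.22  1.29 -0.44]
jar [0.44958321 0.32988975] pan [0.44860293 0.3301036 ]
```

View pics/w12z.png

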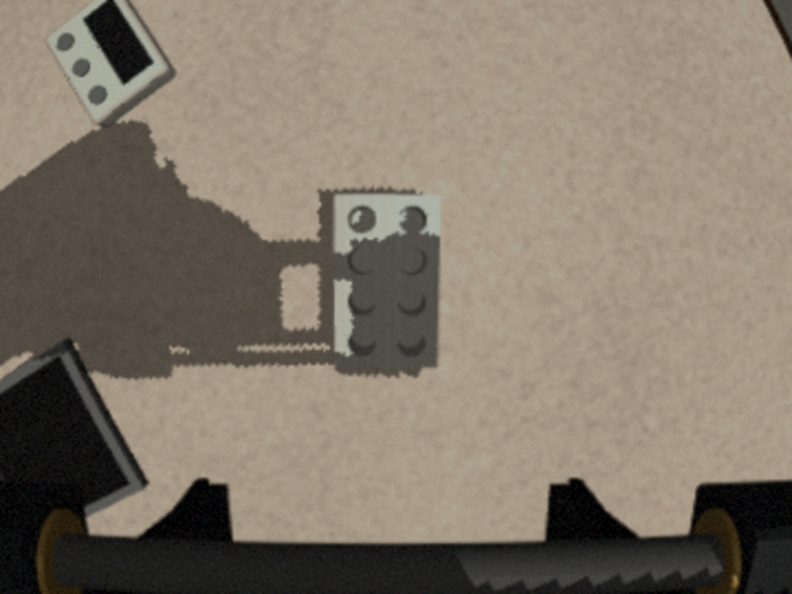

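```bash
python3 - <<'E'
from h import *
d=dict(np.load('pics/w12.npz'))
f=lambda x,y:((x+.5)/2.2-.5+80,(y+.5)/2.2-.5)
R=Ro.from_rotvec(d['rot']).as_matrix()
c=np.array([onz(d,*f(*p),.04,True) for p in((334,194),(440,195),(437,367),(334,366))]);b=c.mean(0);print(c.round(4),b.round(4))
e=c-np.roll(c,1,0);print(np.hypot(*e.T),np.degrees(np.arctan2(e[:,1],e[:,0])))
print(np.degrees(np.arctan2(R[1,:2],R[0,:2])),(R.T@(np.r_[b,.012]-d['pos'])).round(4),ctrl.get_state()['position'])
E
```

```text
[[0.6679 0.1523]
 [0.7103 0.13  ]
 [0.6733 0.0593]
 [0.6307 0.0818]] [0.6705 0.1058]
[0.07976727 0.04793726 0.07978738 0.04812239] [  62.19096992  -27.79788914 -117.67608809  152.17837025]
[ 62.76183534 -27.23815036] [0.0554 0.0008 0.1659] [0.6445006  0.05636832 0.17795457]
```

>>> carry_out:
  commands:
    - {"tx": 0.03, "ty": 0.001, "tz": 0.0, "rx": 0.0, "ry": 0.0, "rz": 0.007, "jaw": 1.0}
    - {"tx": 0.055, "ty": 0.001, "tz": 0.03, "rx": 0.0, "ry": 0.0, "rz": 0.007, "jaw": 1.0}
    - {"tx": 0.055, "ty": 0.001, "tz": 0.07, "rx": 0.0, "ry": 0.0, "rz": 0.007, "jaw": 1.0}
    - {"tx": 0.055, "ty": 0.001, "tz": 0.1, "rx": 0.0, "ry": 0.0, "rz": 0.007, "jaw": 1.0}
    - {"tx": 0.055, "ty": 0.001, "tz": 0.1, "rx": 0.0, "ry": 0.0, "rz": 0.007, "jaw": 1.0}

```text
time: 19.38
position: [0.6687, 0.1038, 0.0752]
tool_rot: [-2.687, -1.623, 0.007]
ft_force: [0.1, 0.5, 0.4]
grip_width: 1.002
```

```bash
python3 - <<'E'
from h import *
print(tomove([.6705,.1058,.013]).round(4),ctrl.get_state()['tool_rot'])
E
```

```text
[0.0028 0.0009 0.0621] [-2.68746789 -1.62330228  0.00733232]
```

>>> carry_out:
  commands:
    - {"tx": 0.002, "ty": 0.001, "tz": 0.02, "rx": 0.0, "ry": 0.0, "rz": 0.0, "jaw": 1.0}
    - {"tx": 0.002, "ty": 0.001, "tz": 0.045, "rx": 0.0, "ry": 0.0, "rz": 0.0, "jaw": 1.0}
    - {"tx": 0.002, "ty": 0.001, "tz": 0.058, "rx": 0.0, "ry": 0.0, "rz": 0.0, "jaw": 1.0}
    - {"tx": 0.002, "ty": 0.001, "tz": 0.061, "rx": 0.0, "ry": 0.0, "rz": 0.0, "jaw": 1.0}
    - {"tx": 0.002, "ty": 0.001, "tz": 0.061, "rx": 0.0, "ry": 0.0, "rz": 0.0, "jaw": 0.75}
    - {"tx": 0.002, "ty": 0.001, "tz": 0.061, "rx": 0.0, "ry": 0.0, "rz": 0.0, "jaw": 0.65}
    - {"tx": 0.002, "ty": 0.001, "tz": 0.061, "rx": 0.0, "ry": 0.0, "rz": 0.0, "jaw": 0.58}
    - {"tx": 0.002, "ty": 0.001, "tz": 0.061, "rx": 0.0, "ry": 0.0, "rz": 0.0, "jaw": 0.5}
    - {"tx": 0.002, "ty": 0.001, "tz": 0.061, "rx": 0.0, "ry": 0.0, "rz": 0.0, "jaw": 0.4}
    - {"tx": 0.002, "ty": 0.001, "tz": 0.061, "rx": 0.0, "ry": 0.0, "rz": 0.0, "jaw": 0.4}
  grip_force: 40

```text
time: 20.62
position: [0.6721, 0.1053, 0.0167]
tool_rot: [-2.688, -1.623, 0.001]
ft_force: [-4.0, 1.6, 3.7]
grip_width: 0.55
```

```bash
python3 snap.py w13; python3 z.py w13
```

```text
20.62 [0.6721 0.1053 0.0167] [-2.6880e+00 -1.6228e+00  1.2000e-03] [-3.99  1.57  3.75] 0.5504182826996055 [-0.59  0.59  0.53  1.59 -0.33  1.05 -0.45]
```

View pics/w13z.png

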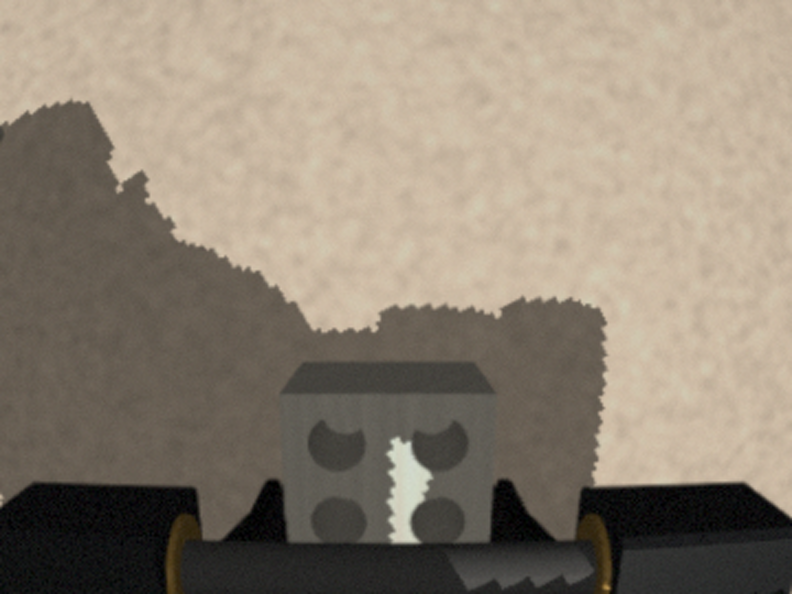

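>>> carry_out:
  commands:
    - {"tx": 0.0, "ty": 0.0, "tz": -0.01, "rx": 0.0, "ry": 0.0, "rz": 0.0, "jaw": 0.4}
    - {"tx": 0.0, "ty": 0.0, "tz": -0.04, "rx": 0.0, "ry": 0.0, "rz": 0.0, "jaw": 0.4}
    - {"tx": 0.0, "ty": 0.0, "tz": -0.08, "rx": 0.0, "ry": 0.0, "rz": 0.0, "jaw": 0.4}
    - {"tx": -0.02, "ty": -0.002, "tz": -0.12, "rx": 0.0, "ry": 0.0, "rz": -0.03, "jaw": 0.4}
    - {"tx": -0.06, "ty": -0.006, "tz": -0.145, "rx": 0.0, "ry": 0.0, "rz": -0.1, "jaw": 0.4}
    - {"tx": -0.11, "ty": -0.011, "tz": -0.145, "rx": 0.0, "ry": 0.0, "rz": -0.18, "jaw": 0.4}
    - {"tx": -0.165, "ty": -0.016, "tz": -0.145, "rx": 0.0, "ry": 0.0, "rz": -0.26, "jaw": 0.4}
    - {"tx": -0.22, "ty": -0.021, "tz": -0.145, "rx": 0.0, "ry": 0.0, "rz": -0.35, "jaw": 0.4}
    - {"tx": -0.275, "ty": -0.026, "tz": -0.145, "rx": 0.0, "ry": 0.0, "rz": -0.44, "jaw": 0.4}
    - {"tx": -0.325, "ty": -0.032, "tz": -0.145, "rx": 0.0, "ry": 0.0, "rz": -0.52, "jaw": 0.4}
    - {"tx": -0.36, "ty": -0.035, "tz": -0.145, "rx": 0.0, "ry": 0.0, "rz": -0.57, "jaw": 0.4}
    - {"tx": -0.375, "ty": -0.036, "tz": -0.145, "rx": 0.0, "ry": 0.0, "rz": -0.587, "jaw": 0.4}

```text
time: 22.18
position: [0.4645, -0.214, 0.1618]
tool_rot: [2.109, 2.326, 0.0]
ft_force: [0.4, 1.1, -3.0]
grip_width: 0.547
```

>>> carry_out:
  commands:
    - {"tx": 0.0, "ty": 0.0, "tz": 0.0, "rx": 0.0, "ry": 0.0, "rz": 0.0, "jaw": 0.4}
    - {"tx": 0.0, "ty": 0.0, "tz": 0.0, "rx": 0.0, "ry": 0.0, "rz": 0.0, "jaw": 0.4}

```text
time: 22.42
position: [0.4668, -0.2098, 0.1616]
tool_rot: [2.105, 2.332, 0.001]
ft_force: [0.4, -0.5, -2.8]
grip_width: 0.545
```

```bash
python3 snap.py w14; python3 z.py w14
```

```text
22.43 [ 0.4668 -0.2098  0.1616] [2.1046e+00 2.3318e+00 1.0000e-03] [ 0.41 -0.5  -2.75] 0.544687921356269 [-0.32  0.07  0.72  1.89 -0.05  1.2   0.52]
```

View pics/w14z.png

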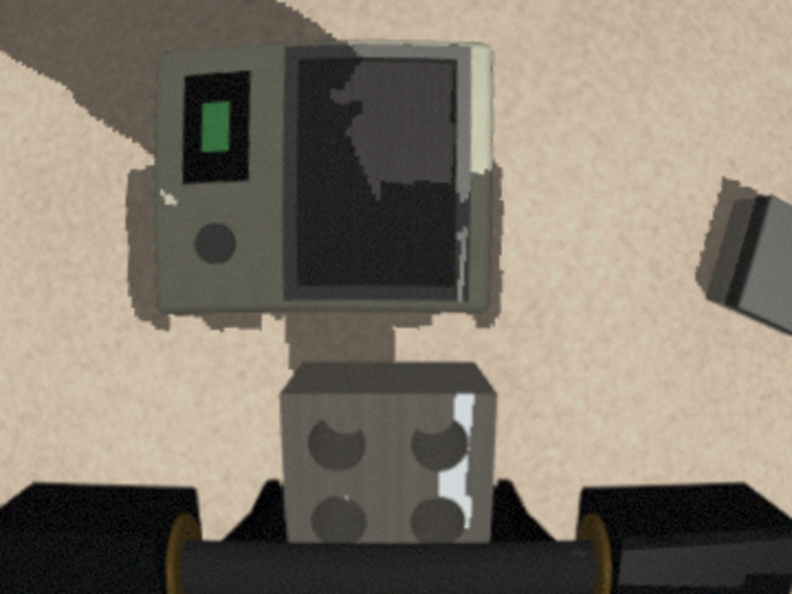

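```bash
python3 - <<'E'
from h import *
d=dict(np.load('pics/w14.npz'))
f=lambda x,y:((x+.5)/2.2-.5+80,(y+.5)/2.2-.5)
R=Ro.from_rotvec(d['rot']).as_matrix()
for C in(((286,45),(471,46),(468,301),(284,299)),((299,59),(456,60),(456,287),(297,286))):
  c=np.array([onz(d,*f(*p),.05,True) for p in C]);b=c.mean(0);print(c.round(4),b.round(4))
  e=c-np.roll(c,1,0);print(np.hypot(*e.T),np.degrees(np.arctan2(e[:,1],e[:,0])))
  print(np.degrees(np.arctan2(R[1,:2],R[0,:2])),(R.T@(np.r_[b,.0587]-d['pos'])).round(4))
# block
for v,z in((363,.145),(394,.185)):
  for u in((303,476) if v==363 else (281,496)):
    p=np.r_[onz(d,*f(u,v),z,True),z];print('blk',(R.T@(p-d['pos'])).round(4))
E
```

```text
[[ 0.4094 -0.0562]
 [ 0.4865 -0.0491]
 [ 0.4967 -0.1588]
 [ 0.4196 -0.1656]] [ 0.453  -0.1074]
[0.10992415 0.07735449 0.11009332 0.07738161] [  95.31003402    5.2301975   -84.67607003 -174.89503325]
[95.86265778  5.86265422] [ 0.1032 -0.0033  0.1029]
[[ 0.4157 -0.0623]
 [ 0.4808 -0.0565]
 [ 0.4909 -0.1535]
 [ 0.4247 -0.1597]] [ 0.453 -0.108]
[0.09776648 0.065369   0.09753066 0.06656335] [  95.26702622    5.15256653  -84.03129461 -174.63609601]
[95.86265778  5.86265422] [ 0.1027 -0.0034  0.1029]
blk [ 0.0385 -0.0225  0.0166]
blk [0.0385 0.0258 0.0166]
blk [ 0.0389 -0.0224 -0.0234]
blk [ 0.0389  0.0249 -0.0234]
```

>>> carry_out:
  commands:
    - {"tx": 0.03, "ty": -0.004, "tz": 0.0, "rx": 0.0, "ry": 0.0, "rz": 0.01, "jaw": 0.4}
    - {"tx": 0.07, "ty": -0.004, "tz": 0.0, "rx": 0.0, "ry": 0.0, "rz": 0.01, "jaw": 0.4}
    - {"tx": 0.098, "ty": -0.004, "tz": 0.0, "rx": 0.0, "ry": 0.0, "rz": 0.01, "jaw": 0.4}
    - {"tx": 0.104, "ty": -0.004, "tz": 0.02, "rx": 0.0, "ry": 0.0, "rz": 0.01, "jaw": 0.4}
    - {"tx": 0.104, "ty": -0.004, "tz": 0.045, "rx": 0.0, "ry": 0.0, "rz": 0.01, "jaw": 0.4}
    - {"tx": 0.104, "ty": -0.004, "tz": 0.07, "rx": 0.0, "ry": 0.0, "rz": 0.01, "jaw": 0.4}
    - {"tx": 0.104, "ty": -0.004, "tz": 0.085, "rx": 0.0, "ry": 0.0, "rz": 0.01, "jaw": 0.4}
    - {"tx": 0.104, "ty": -0.004, "tz": 0.085, "rx": 0.0, "ry": 0.0, "rz": 0.01, "jaw": 0.4}

```text
time: 23.48
position: [0.451, -0.1069, 0.0757]
tool_rot: [-2.115, -2.321, 0.003]
ft_force: [-0.2, -0.3, -2.6]
grip_width: 0.544
```

```bash
python3 - <<'E'
from h import *
print(tomove([.453,-.1077,.0587]).round(4),ctrl.get_state()['tool_rot'])
E
```

```text
[-0.001  0.002  0.017] [-2.11519701 -2.32089386  0.00282706]
```

>>> carry_out:
  commands:
    - {"tx": 0.0, "ty": 0.0, "tz": 0.008, "rx": 0.0, "ry": 0.0, "rz": 0.0, "jaw": 0.4}
    - {"tx": 0.0, "ty": 0.0, "tz": 0.012, "rx": 0.0, "ry": 0.0, "rz": 0.0, "jaw": 0.4}
    - {"tx": 0.0, "ty": 0.0, "tz": 0.014, "rx": 0.0, "ry": 0.0, "rz": 0.0, "jaw": 0.4}
    - {"tx": 0.0, "ty": 0.0, "tz": 0.015, "rx": 0.0, "ry": 0.0, "rz": 0.0, "jaw": 0.4}
    - {"tx": 0.0, "ty": 0.0, "tz": 0.016, "rx": 0.0, "ry": 0.0, "rz": 0.0, "jaw": 0.4}
    - {"tx": 0.0, "ty": 0.0, "tz": 0.016, "rx": 0.0, "ry": 0.0, "rz": 0.0, "jaw": 0.4}

```text
time: 24.22
position: [0.4517, -0.1074, 0.0606]
tool_rot: [2.117, 2.321, 0.0]
ft_force: [-0.6, 0.1, -3.3]
grip_width: 0.547
```

>>> carry_out:
  commands:
    - {"tx": 0.0, "ty": 0.0, "tz": 0.001, "rx": 0.0, "ry": 0.0, "rz": 0.0, "jaw": 0.4}
    - {"tx": 0.0, "ty": 0.0, "tz": 0.001, "rx": 0.0, "ry": 0.0, "rz": 0.0, "jaw": 0.4}

```text
time: 24.48
position: [0.4516, -0.1074, 0.0595]
tool_rot: [-2.117, -2.321, -0.0]
ft_force: [0.8, 0.4, -3.0]
grip_width: 0.547
```

>>> carry_out:
  commands:
    - {"tx": 0.0, "ty": 0.0, "tz": 0.001, "rx": 0.0, "ry": 0.0, "rz": 0.0, "jaw": 0.4}
    - {"tx": 0.0, "ty": 0.0, "tz": 0.0015, "rx": 0.0, "ry": 0.0, "rz": 0.0, "jaw": 0.4}
    - {"tx": 0.0, "ty": 0.0, "tz": 0.0015, "rx": 0.0, "ry": 0.0, "rz": 0.0, "jaw": 0.4}

```text
time: 24.85
position: [0.4517, -0.1074, 0.0586]
tool_rot: [-2.117, -2.321, -0.0]
ft_force: [-2.3, 0.6, 6.8]
grip_width: 0.55
```

>>> carry_out:
  commands:
    - {"tx": 0.0, "ty": 0.0, "tz": 0.0, "rx": 0.0, "ry": 0.0, "rz": 0.0, "jaw": 0.6}
    - {"tx": 0.0, "ty": 0.0, "tz": 0.0, "rx": 0.0, "ry": 0.0, "rz": 0.0, "jaw": 0.75}
    - {"tx": 0.0, "ty": 0.0, "tz": 0.0, "rx": 0.0, "ry": 0.0, "rz": 0.0, "jaw": 0.8}
    - {"tx": 0.0, "ty": 0.0, "tz": -0.02, "rx": 0.0, "ry": 0.0, "rz": 0.0, "jaw": 0.8}
    - {"tx": 0.0, "ty": 0.0, "tz": -0.06, "rx": 0.0, "ry": 0.0, "rz": 0.0, "jaw": 1.0}
    - {"tx": 0.0, "ty": 0.0, "tz": -0.12, "rx": 0.0, "ry": 0.0, "rz": 0.0, "jaw": 1.0}
    - {"tx": -0.05, "ty": 0.0, "tz": -0.14, "rx": 0.0, "ry": 0.0, "rz": 0.0, "jaw": 1.0}
    - {"tx": -0.08, "ty": 0.0, "tz": -0.14, "rx": 0.0, "ry": 0.0, "rz": 0.0, "jaw": 1.0}
    - {"tx": -0.08, "ty": 0.0, "tz": -0.14, "rx": 0.0, "ry": 0.0, "rz": 0.0, "jaw": 1.0}

```text
time: 25.98
position: [0.4588, -0.1897, 0.1985]
tool_rot: [2.122, 2.315, -0.0]
ft_force: [0.7, 0.7, -0.4]
grip_width: 0.996
```

```bash
python3 snap.py w15; python3 z.py w15
```

```text
25.98 [ 0.4588 -0.1897  0.1985] [ 2.1215e+00  2.3151e+00 -2.0000e-04] [ 0.7   0.74 -0.4 ] 0.9958181927053232 [-0.38 -0.02  0.72  1.88  0.01  1.27  0.42]
```

View pics/w15z.png

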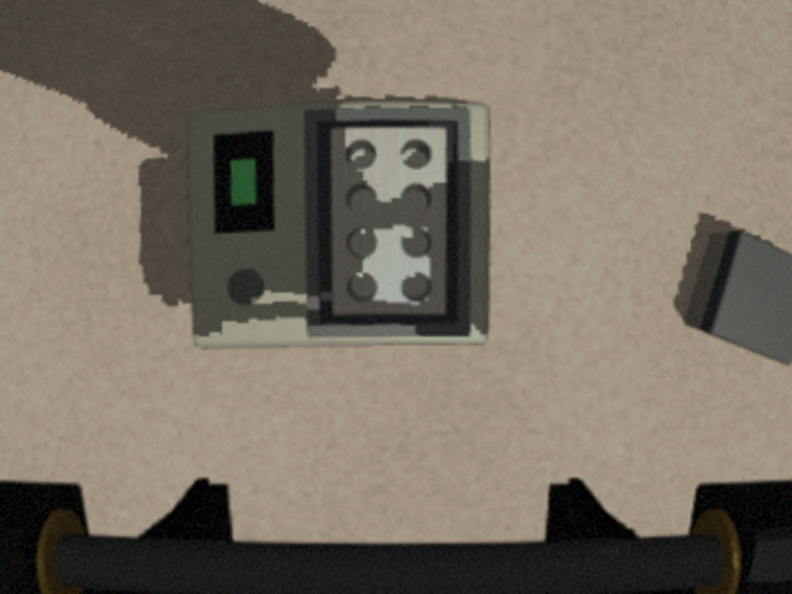

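>>> carry_out:
  commands:
    - {"tx": -0.006, "ty": 0.196, "tz": 0.02, "rx": 0.0, "ry": 0.0, "rz": 0.26, "jaw": 1.0}
    - {"tx": -0.006, "ty": 0.196, "tz": 0.02, "rx": 0.0, "ry": 0.0, "rz": 0.26, "jaw": 1.0}
    - {"tx": -0.006, "ty": 0.196, "tz": 0.02, "rx": 0.0, "ry": 0.0, "rz": 0.26, "jaw": 1.0}
    - {"tx": -0.006, "ty": 0.196, "tz": 0.02, "rx": 0.0, "ry": 0.0, "rz": 0.26, "jaw": 1.0}
    - {"tx": -0.006, "ty": 0.196, "tz": 0.02, "rx": 0.0, "ry": 0.0, "rz": 0.26, "jaw": 1.0}
    - {"tx": -0.006, "ty": 0.196, "tz": 0.02, "rx": 0.0, "ry": 0.0, "rz": 0.26, "jaw": 1.0}
    - {"tx": -0.006, "ty": 0.196, "tz": 0.02, "rx": 0.0, "ry": 0.0, "rz": 0.26, "jaw": 1.0}

```text
time: 26.9
position: [0.6538, -0.1754, 0.1795]
tool_rot: [2.401, 2.026, 0.003]
ft_force: [-0.1, 0.4, 0.7]
grip_width: 1.0
```

```bash
python3 snap.py w16; python3 z.py w16
```

```text
26.9 [ 0.6538 -0.1754  0.1795] [2.401  2.0256 0.0033] [-0.09  0.4   0.67] 1.0003807457648777 [-0.29  0.47  0.71  1.46 -0.31  1.33  0.27]
```

View pics/w16z.png

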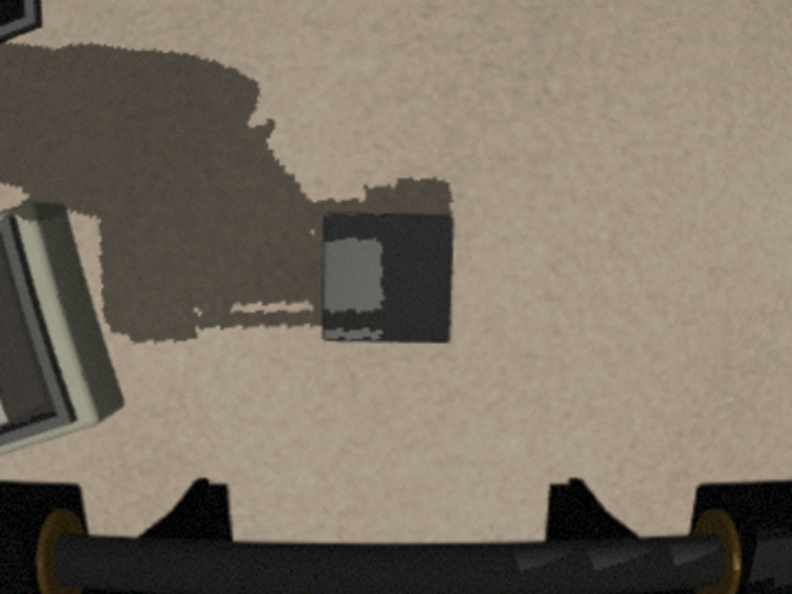

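```bash
python3 - <<'E'
from h import *
d=dict(np.load('pics/w16.npz'))
f=lambda x,y:((x+.5)/2.2-.5+80,(y+.5)/2.2-.5)
R=Ro.from_rotvec(d['rot']).as_matrix()
c=np.array([onz(d,*f(*p),.04,True) for p in((322,213),(453,215),(450,342.5),(322,340.5))]);b=c.mean(0);print(c.round(4),b.round(4))
e=c-np.roll(c,1,0);print(np.hypot(*e.T),np.degrees(np.arctan2(e[:,1],e[:,0])))
print(np.degrees(np.arctan2(R[1,:2],R[0,:2])),(R.T@(np.r_[b,.012]-d['pos'])).round(4),ctrl.get_state()['position'])
E
```

```text
[[ 0.6405 -0.0852]
 [ 0.6992 -0.0962]
 [ 0.6885 -0.1546]
 [ 0.6298 -0.1436]] [ 0.6645 -0.1199]
[0.05931517 0.05971306 0.05937268 0.05973708] [  79.62295559  -10.57859785 -100.35408224  169.36633172]
[80.3047846  -9.69534409] [0.0563 0.0009 0.1675] [ 0.65400004 -0.1753169   0.1793731 ]
```

>>> carry_out:
  commands:
    - {"tx": 0.03, "ty": 0.001, "tz": 0.0, "rx": 0.0, "ry": 0.0, "rz": 0.01, "jaw": 1.0}
    - {"tx": 0.055, "ty": 0.001, "tz": 0.03, "rx": 0.0, "ry": 0.0, "rz": 0.01, "jaw": 1.0}
    - {"tx": 0.055, "ty": 0.001, "tz": 0.07, "rx": 0.0, "ry": 0.0, "rz": 0.01, "jaw": 1.0}
    - {"tx": 0.055, "ty": 0.001, "tz": 0.11, "rx": 0.0, "ry": 0.0, "rz": 0.01, "jaw": 1.0}
    - {"tx": 0.055, "ty": 0.001, "tz": 0.11, "rx": 0.0, "ry": 0.0, "rz": 0.01, "jaw": 1.0}
    - {"tx": 0.055, "ty": 0.001, "tz": 0.11, "rx": 0.0, "ry": 0.0, "rz": 0.01, "jaw": 1.0}

```text
time: 27.7
position: [0.6658, -0.1215, 0.0702]
tool_rot: [2.409, 2.013, 0.003]
ft_force: [0.4, 0.1, 0.1]
grip_width: 0.999
```

```bash
python3 - <<'E'
from h import *
print(tomove([.6645,-.1199,.012]).round(4),ctrl.get_state()['tool_rot'])
E
```

```text
[ 0.0013 -0.0017  0.0582] [2.40914803 2.0134279  0.00314249]
```

>>> carry_out:
  commands:
    - {"tx": 0.001, "ty": -0.001, "tz": 0.02, "rx": 0.0, "ry": 0.0, "rz": 0.0, "jaw": 1.0}
    - {"tx": 0.001, "ty": -0.001, "tz": 0.042, "rx": 0.0, "ry": 0.0, "rz": 0.0, "jaw": 1.0}
    - {"tx": 0.001, "ty": -0.001, "tz": 0.054, "rx": 0.0, "ry": 0.0, "rz": 0.0, "jaw": 1.0}
    - {"tx": 0.001, "ty": -0.001, "tz": 0.058, "rx": 0.0, "ry": 0.0, "rz": 0.0, "jaw": 1.0}
    - {"tx": 0.001, "ty": -0.001, "tz": 0.058, "rx": 0.0, "ry": 0.0, "rz": 0.0, "jaw": 1.0}
    - {"tx": 0.001, "ty": -0.001, "tz": 0.058, "rx": 0.0, "ry": 0.0, "rz": 0.0, "jaw": 0.8}
    - {"tx": 0.001, "ty": -0.001, "tz": 0.058, "rx": 0.0, "ry": 0.0, "rz": 0.0, "jaw": 0.72}
    - {"tx": 0.001, "ty": -0.001, "tz": 0.058, "rx": 0.0, "ry": 0.0, "rz": 0.0, "jaw": 0.65}
    - {"tx": 0.001, "ty": -0.001, "tz": 0.058, "rx": 0.0, "ry": 0.0, "rz": 0.0, "jaw": 0.55}
    - {"tx": 0.001, "ty": -0.001, "tz": 0.058, "rx": 0.0, "ry": 0.0, "rz": 0.0, "jaw": 0.55}
    - {"tx": 0.001, "ty": -0.001, "tz": 0.058, "rx": 0.0, "ry": 0.0, "rz": 0.0, "jaw": 0.55}
  grip_force: 25

```text
time: 29.08
position: [0.6641, -0.1197, 0.0103]
tool_rot: [-2.41, -2.015, -0.0]
ft_force: [-1.0, 1.0, 2.8]
grip_width: 0.685
```

```bash
python3 snap.py w17
```

```text
29.07 [ 0.6641 -0.1197  0.0103] [-2.4099e+00 -2.0152e+00 -3.0000e-04] [-0.98  1.03  2.83] 0.6851715487254669 [-0.32  0.61  0.63  1.61 -0.4   1.05  0.24]
```

>>> carry_out:
  commands:
    - {"tx": 0.0, "ty": 0.0, "tz": -0.01, "rx": 0.0, "ry": 0.0, "rz": 0.0, "jaw": 0.55}
    - {"tx": 0.0, "ty": 0.0, "tz": -0.04, "rx": 0.0, "ry": 0.0, "rz": 0.0, "jaw": 0.55}
    - {"tx": 0.0, "ty": 0.0, "tz": -0.08, "rx": 0.0, "ry": 0.0, "rz": 0.0, "jaw": 0.55}
    - {"tx": 0.005, "ty": -0.01, "tz": -0.12, "rx": 0.0, "ry": 0.0, "rz": -0.01, "jaw": 0.55}
    - {"tx": 0.02, "ty": -0.04, "tz": -0.15, "rx": 0.0, "ry": 0.0, "rz": -0.03, "jaw": 0.55}
    - {"tx": 0.04, "ty": -0.08, "tz": -0.15, "rx": 0.0, "ry": 0.0, "rz": -0.06, "jaw": 0.55}
    - {"tx": 0.06, "ty": -0.125, "tz": -0.15, "rx": 0.0, "ry": 0.0, "rz": -0.09, "jaw": 0.55}
    - {"tx": 0.08, "ty": -0.17, "tz": -0.15, "rx": 0.0, "ry": 0.0, "rz": -0.12, "jaw": 0.55}
    - {"tx": 0.1, "ty": -0.21, "tz": -0.15, "rx": 0.0, "ry": 0.0, "rz": -0.145, "jaw": 0.55}
    - {"tx": 0.11, "ty": -0.235, "tz": -0.15, "rx": 0.0, "ry": 0.0, "rz": -0.157, "jaw": 0.55}
    - {"tx": 0.112, "ty": -0.24, "tz": -0.15, "rx": 0.0, "ry": 0.0, "rz": -0.157, "jaw": 0.55}
    - {"tx": 0.112, "ty": -0.24, "tz": -0.15, "rx": 0.0, "ry": 0.0, "rz": -0.157, "jaw": 0.55}

```text
time: 30.62
position: [0.4483, 0.0326, 0.1604]
tool_rot: [2.245, 2.197, 0.002]
ft_force: [0.7, 0.3, -1.6]
grip_width: 0.686
```

```bash
python3 snap.py w18; python3 z.py w18
```

```text
30.62 [0.4483 0.0326 0.1604] [2.2447e+00 2.1970e+00 2.0000e-03] [ 0.7   0.33 -1.57] 0.6860542550437569 [-0.76 -0.1   0.6   2.03  0.06  1.2  -0.21]
```

View pics/w18z.png

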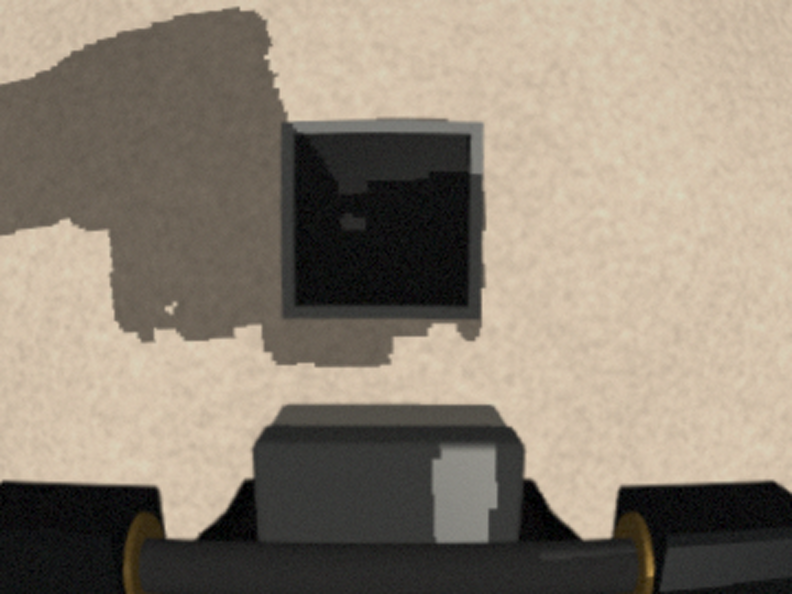

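```bash
python3 - <<'E'
from h import *
d=dict(np.load('pics/w18.npz'))
f=lambda x,y:((x+.5)/2.2-.5+80,(y+.5)/2.2-.5)
R=Ro.from_rotvec(d['rot']).as_matrix()
for C,z in((((281,122),(483,123),(481,319),(281,318)),.01),(((294,133),(471,134),(469,307),(294,305)),.01)):
  c=np.array([onz(d,*f(*p),z,True) for p in C]);b=c.mean(0);print(c.round(4),b.round(4))
  e=c-np.roll(c,1,0);print(np.hypot(*e.T),np.degrees(np.arctan2(e[:,1],e[:,0])))
  print(np.degrees(np.arctan2(R[1,:2],R[0,:2])),(R.T@(np.r_[b,.0143]-d['pos'])).round(4))
for v,z in((404,.15),(428,.19)):
  for u in((282,496) if v==404 else (256,522)):
    p=np.r_[onz(d,*f(u,v),z,True),z];print('box',(R.T@(p-d['pos'])).round(4))
E
```

```text
[[0.402  0.1655]
 [0.4977 0.1628]
 [0.4955 0.0676]
 [0.399  0.0703]] [0.4486 0.1165]
[0.09533128 0.09568402 0.0952262  0.09655991] [ 88.19490095  -1.65534252 -91.27828872 178.40803687]
[88.76915371 -1.23088421] [ 0.0839 -0.0017  0.1462]
[[0.4082 0.1597]
 [0.4918 0.1572]
 [0.4897 0.0735]
 [0.4057 0.0763]] [0.4488 0.1167]
[0.08335652 0.08364494 0.083775   0.08408762] [ 88.27395212  -1.67848327 -91.42375419 178.03691821]
[88.76915371 -1.23088421] [ 0.084  -0.0014  0.1462]
box [ 0.0284 -0.0278  0.0104]
box [0.0284 0.0309 0.0105]
box [ 0.0331 -0.027  -0.0296]
box [ 0.033   0.0299 -0.0295]
```

>>> carry_out:
  commands:
    - {"tx": 0.03, "ty": -0.001, "tz": 0.0, "rx": 0.0, "ry": 0.0, "rz": 0.005, "jaw": 0.55}
    - {"tx": 0.065, "ty": -0.003, "tz": 0.01, "rx": 0.0, "ry": 0.0, "rz": 0.007, "jaw": 0.55}
    - {"tx": 0.083, "ty": -0.003, "tz": 0.04, "rx": 0.0, "ry": 0.0, "rz": 0.007, "jaw": 0.55}
    - {"tx": 0.083, "ty": -0.003, "tz": 0.075, "rx": 0.0, "ry": 0.0, "rz": 0.007, "jaw": 0.55}
    - {"tx": 0.083, "ty": -0.003, "tz": 0.105, "rx": 0.0, "ry": 0.0, "rz": 0.007, "jaw": 0.55}
    - {"tx": 0.083, "ty": -0.003, "tz": 0.125, "rx": 0.0, "ry": 0.0, "rz": 0.007, "jaw": 0.55}
    - {"tx": 0.083, "ty": -0.003, "tz": 0.13, "rx": 0.0, "ry": 0.0, "rz": 0.007, "jaw": 0.55}
    - {"tx": 0.083, "ty": -0.003, "tz": 0.13, "rx": 0.0, "ry": 0.0, "rz": 0.007, "jaw": 0.55}

```text
time: 31.68
position: [0.4472, 0.1155, 0.0302]
tool_rot: [2.253, 2.188, -0.0]
ft_force: [0.1, -0.1, -1.4]
grip_width: 0.685
```

```bash
python3 - <<'E'
from h import *
print(tomove([.4487,.1166,.0143]).round(4),ctrl.get_state()['tool_rot'])
E
```

```text
[0.0012 0.0014 0.0159] [ 2.25291962e+00  2.18836954e+00 -3.95335262e-04]
```

>>> carry_out:
  commands:
    - {"tx": 0.001, "ty": 0.0, "tz": 0.008, "rx": 0.0, "ry": 0.0, "rz": 0.0, "jaw": 0.55}
    - {"tx": 0.001, "ty": 0.0, "tz": 0.012, "rx": 0.0, "ry": 0.0, "rz": 0.0, "jaw": 0.55}
    - {"tx": 0.001, "ty": 0.0, "tz": 0.014, "rx": 0.0, "ry": 0.0, "rz": 0.0, "jaw": 0.55}
    - {"tx": 0.001, "ty": 0.0, "tz": 0.015, "rx": 0.0, "ry": 0.0, "rz": 0.0, "jaw": 0.55}
    - {"tx": 0.001, "ty": 0.0, "tz": 0.016, "rx": 0.0, "ry": 0.0, "rz": 0.0, "jaw": 0.55}
    - {"tx": 0.001, "ty": 0.0, "tz": 0.016, "rx": 0.0, "ry": 0.0, "rz": 0.0, "jaw": 0.55}

```text
time: 32.42
position: [0.4466, 0.1171, 0.0143]
tool_rot: [2.252, 2.19, 0.001]
ft_force: [-0.4, 0.2, 0.3]
grip_width: 0.686
```

>>> carry_out:
  commands:
    - {"tx": 0.0, "ty": 0.0, "tz": 0.001, "rx": 0.0, "ry": 0.0, "rz": 0.0, "jaw": 0.55}
    - {"tx": 0.0, "ty": 0.0, "tz": 0.001, "rx": 0.0, "ry": 0.0, "rz": 0.0, "jaw": 0.55}

```text
time: 32.67
position: [0.4466, 0.1171, 0.0142]
tool_rot: [-2.252, -2.19, -0.0]
ft_force: [-4.2, -0.7, 10.4]
grip_width: 0.687
```

Contact at the expected height; release and rise.

>>> carry_out:
  commands:
    - {"tx": 0.0, "ty": 0.0, "tz": 0.0, "rx": 0.0, "ry": 0.0, "rz": 0.0, "jaw": 0.72}
    - {"tx": 0.0, "ty": 0.0, "tz": 0.0, "rx": 0.0, "ry": 0.0, "rz": 0.0, "jaw": 0.8}
    - {"tx": 0.0, "ty": 0.0, "tz": 0.0, "rx": 0.0, "ry": 0.0, "rz": 0.0, "jaw": 0.95}
    - {"tx": 0.0, "ty": 0.0, "tz": 0.0, "rx": 0.0, "ry": 0.0, "rz": 0.0, "jaw": 0.95}
    - {"tx": 0.0, "ty": 0.0, "tz": -0.02, "rx": 0.0, "ry": 0.0, "rz": 0.0, "jaw": 0.95}
    - {"tx": 0.0, "ty": 0.0, "tz": -0.06, "rx": 0.0, "ry": 0.0, "rz": 0.0, "jaw": 0.95}
    - {"tx": 0.0, "ty": 0.0, "tz": -0.12, "rx": 0.0, "ry": 0.0, "rz": 0.0, "jaw": 0.95}
    - {"tx": -0.05, "ty": 0.0, "tz": -0.17, "rx": 0.0, "ry": 0.0, "rz": 0.0, "jaw": 0.95}
    - {"tx": -0.08, "ty": 0.0, "tz": -0.2, "rx": 0.0, "ry": 0.0, "rz": 0.0, "jaw": 0.95}
    - {"tx": -0.08, "ty": 0.0, "tz": -0.2, "rx": 0.0, "ry": 0.0, "rz": 0.0, "jaw": 0.95}
    - {"tx": -0.08, "ty": 0.0, "tz": -0.2, "rx": 0.0, "ry": 0.0, "rz": 0.0, "jaw": 0.95}

```text
time: 34.05
position: [0.4438, 0.0376, 0.2125]
tool_rot: [-2.251, -2.19, -0.0]
ft_force: [-0.5, 0.3, -0.1]
grip_width: 0.947
```

```bash
python3 snap.py w19; python3 z.py w19; python3 - <<'E'
from h import *
im=get_image('side');c=im[130:370,80:420,::-1];cv2.imwrite('pics/s19.png',cv2.resize(c,(782,552),interpolation=cv2.INTER_CUBIC))
im=get_image('top');c=im[125:270,110:410,::-1];cv2.imwrite('pics/t19.png',cv2.resize(c,(780,377),interpolation=cv2.INTER_CUBIC))
E
```

```text
34.05 [0.4438 0.0376 0.2125] [-2.2514e+00 -2.1899e+00 -1.0000e-04] [-0.48  0.31 -0.11] 0.947314020195218 [-0.79 -0.16  0.59  1.96  0.09  1.32 -0.26]
```

View pics/w19z.png

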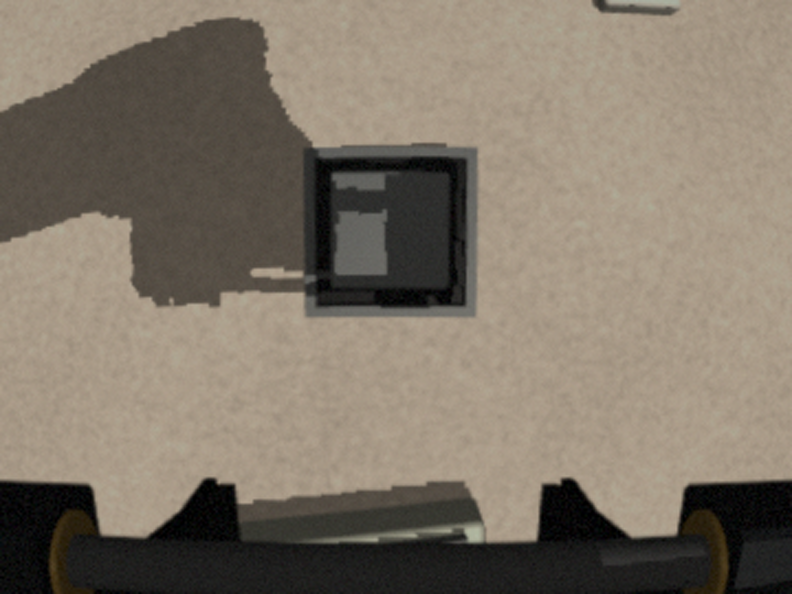

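View pics/s19.png

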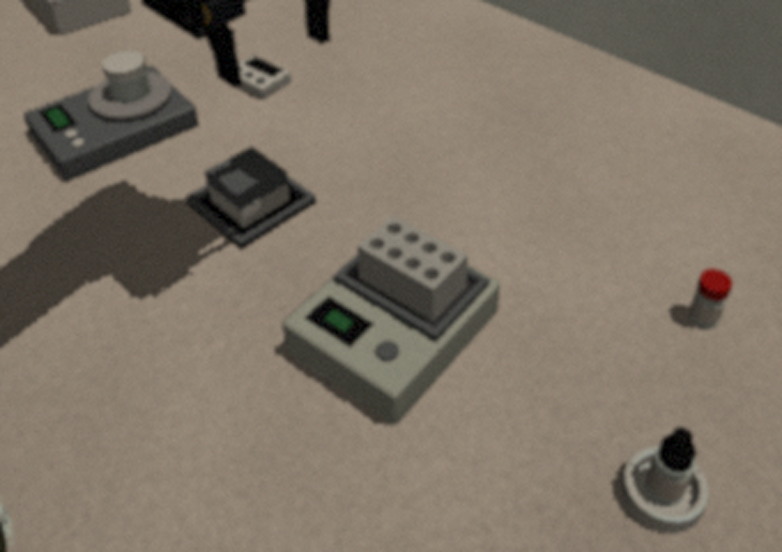

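View pics/t19.png

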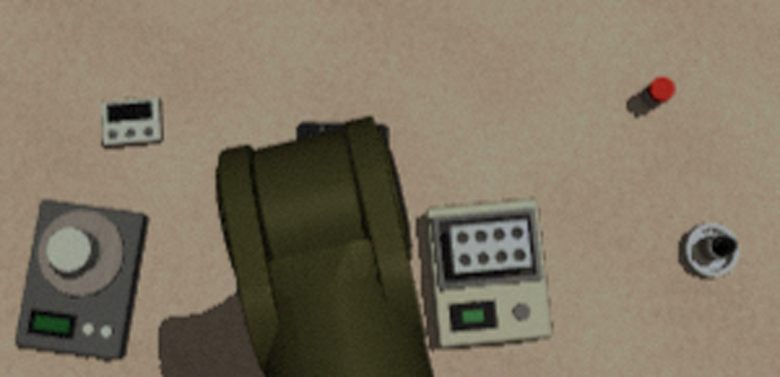

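```bash
python3 - <<'E'
from h import *
ci=camera_info('top'); cs=camera_info('side')
T=lambda x,y:(110+(x+.5)/2.6-.5,125+(y+.5)/2.6-.5)
S=lambda x,y:(80+(x+.5)/2.3-.5,130+(y+.5)/2.3-.5)
print('jar top',onz(ci,*T(70,250),.082),'side',onz(cs,*S(125,63),.082),'pan was .4455 .3295 /.4441 .3223')
print('bulb top',onz(ci,*T(724,244),.075),'side',onz(cs,*S(681,436),.076),'holder .4492 -.3557/.4468 -.3609')
st=ctrl.get_state();print(st['time'],st['ft_force'],st['qd'].max())
E
```

```text
jar top [0.44674964 0.32809756] side [0.44871761 0.3229505 ] pan was .4455 .3295 /.4441 .3223
bulb top [ 0.45274859 -0.35208237] side [ 0.45215071 -0.36016848] holder .4492 -.3557/.4468 -.3609
34.2 [-0.3004122  -0.75117332 -0.56670974] 0.003108533805331037
```

All agree: the jar is 1–2 mm from the pan's centre and the bottle is upright within its well. Handing in.

```bash
python3 -c "
from bench import ctrl
print(ctrl.close_job())"
```

```text
the job is handed in; nothing more can be done
None
```

I took both piles apart in the order asked: bottle, jar, block, then box. Each was put in its own place, and I handed the job in at about 34 s of the 112 s allowed.

Each thing was lowered slowly until the wrist felt the floor (about 6–10 N), then released. The last pictures and checks showed:

- **Bottle:** it stands upright in the holder. The top and side views put its bulb within 3–6 mm of the holder's centre.
- **Jar:** it stands on the pan. The wrist and top views put it 1–2 mm from the middle, and the side view about 4–5 mm.
- **Block:** it lies flat in the heater bay with clearance all round.
- **Box:** it lies flat in the tray with clearance all round.
- **Vial and timer:** both are where they were at the start.
- **Gripper:** it is open, about 20 cm up, and touching nothing.

**Disagreements:** the fixed cameras differed from each other and from the wrist camera by up to about 7 mm, so I placed everything by the wrist camera. The first move call was refused because its rows did not give all seven values. I gripped the jar about 3 mm off its centre and the block about 3 mm higher than planned; I allowed for both when setting them down.

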